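# Move the soaps from the push-out case to the rack

### The job

Put every bar of soap away in the roofed bamboo rack: push out each bar that is in the soap case with the spring slide behind it, draw it out, and slide it, and the bar lying loose on the top, into an empty lane of the rack, one bar to a lane and pushed fully home against the back. Leave the nail brush where it is in its lane, leave the slides sprung back, and do not push about or knock over the bottles and jar standing about.

Things in the scene. Friction and masses are not known exactly. Their poses are not given: they have to be found in the camera images.
- case: Fixed bamboo soap case 100x236x54 mm, left or right of the middle. Origin under its centre, x along its 3 channels away from their mouths (at x=-50), z up. Channels: centres y=-76,0,76, 48 wide, floor at z=12, roof underside z=46 with a 24 mm slot that shows the soap; a bar leaves only by the mouth. Before each mouth a tongue 26 wide, 50 long, top z=12, carries the bar that comes out.
- rack: Fixed bamboo soap rack 108x292x54 mm, on the other side of the middle. Origin under its centre, x into its 5 lanes, z up. Lanes: centres y=-114,-57,0,57,114, 50 wide, open at x=-50 (robot's side), back wall at x=+50; floor z=6, slatted roof z=46 to 54; 7 mm walls between. One lane already holds a nail brush.
- slide0 (a joint): Spring push-out slide behind channel 0 of the case: 0 m at rest, 0.055 m pushed fully towards the mouth; springs back when let go. 2.4 N at rest to 7 N fully pushed. A bar in the channel lies against it and is pushed out by as much.
- tab0 (a point): Centre of the rear face (the face to push on) of slide 0's white thumb tab, 34 mm wide, 12 mm thick, which stands above the case's roof from 57 to 83 mm over the work surface; pushed along the case's -x it moves 55 mm along the slot.
- slide1 (a joint): Spring push-out slide behind channel 1 of the case: 0 m at rest, 0.055 m pushed fully towards the mouth; springs back when let go. 2.4 N at rest to 7 N fully pushed. A bar in the channel lies against it and is pushed out by as much.
- tab1 (a point): Centre of the rear face (the face to push on) of slide 1's white thumb tab, 34 mm wide, 12 mm thick, which stands above the case's roof from 57 to 83 mm over the work surface; pushed along the case's -x it moves 55 mm along the slot.
- slide2 (a joint): Spring push-out slide behind channel 2 of the case: 0 m at rest, 0.055 m pushed fully towards the mouth; springs back when let go. 2.4 N at rest to 7 N fully pushed. A bar in the channel lies against it and is pushed out by as much.
- tab2 (a point): Centre of the rear face (the face to push on) of slide 2's white thumb tab, 34 mm wide, 12 mm thick, which stands above the case's roof from 57 to 83 mm over the work surface; pushed along the case's -x it moves 55 mm along the slot.
- soap_a: Bar of olive-coloured soap, 95 x 44 x 30 mm (x, y, z), about 130 g; origin at the centre of its underside, x along its length. If present it starts inside channel 0 of the case.
- soap_b: Bar of olive-coloured soap, 95 x 44 x 30 mm (x, y, z), about 130 g; origin at the centre of its underside, x along its length. If present it starts inside channel 1 of the case.
- soap_c: Bar of olive-coloured soap, 95 x 44 x 30 mm (x, y, z), about 130 g; origin at the centre of its underside, x along its length. If present it starts inside channel 2 of the case.
- soap_d: A like bar of soap (95 x 44 x 30 mm) that starts loose on the work surface, beyond the middle of the table; origin at the centre of its underside, x along its length.
- brush0: Nail brush, dark wooden back over white bristles, 90 x 42 x 30 mm; origin at the centre of its underside. If present it occupies lane 0 of the rack; it is to stay there.
- brush1: Nail brush, dark wooden back over white bristles, 90 x 42 x 30 mm; origin at the centre of its underside. If present it occupies lane 1 of the rack; it is to stay there.
- brush2: Nail brush, dark wooden back over white bristles, 90 x 42 x 30 mm; origin at the centre of its underside. If present it occupies lane 2 of the rack; it is to stay there.
- brush3: Nail brush, dark wooden back over white bristles, 90 x 42 x 30 mm; origin at the centre of its underside. If present it occupies lane 3 of the rack; it is to stay there.
- brush4: Nail brush, dark wooden back over white bristles, 90 x 42 x 30 mm; origin at the centre of its underside. If present it occupies lane 4 of the rack; it is to stay there.
- jar: White lidded jar, 54 mm wide, 55 mm high, in the middle between case and rack; a bystander. Origin at the centre of its underside.
- gel: Amber shower-gel bottle, 72 mm wide, 190 mm high, at the back; a bystander. Origin at the centre of its underside.
- shampoo: White bottle, 62 mm wide, 170 mm high, at the back; a bystander. Origin at the centre of its underside.
Things that resemble listed ones, but are neither listed nor needed, are in the scene too. What is shaped like the soap_c but orange or pink is not meant.

How it is judged:
By the outcome, as a careful person would: the job done as asked, in the order asked, and still so for the second after the job is handed in, with the robot touching nothing.
Of soap_a, soap_b, soap_c only 2 to 3 are there at a start; the rules pass over those that are not, and their reading is None.
Of brush0, brush1, brush2, brush3, brush4 only 1 to 1 are there at a start; the rules pass over those that are not, and their reading is None.
At some moment in a run one of soap_d may be knocked a few centimetres aside while the robot is not near it.
Once in a run the grip may slacken for a moment while it holds something.
It also fails if it takes over 210 s, if anything falls off the work surface, if the arm or the gripper's body presses on something with over 40 N, if the wrist force passes 120 N, or if a joint passes its speed limit or range.

### The arm

A 6-joint arm with a two-finger parallel gripper is mounted at the origin on the work surface. World frame = base frame: x ahead of the robot, y to its left, z up, the work surface at z = 0. Lengths are in m, angles in rad, forces in N, time in s.
With the tool pointing down it reaches from about 0.25 to 0.725 m from the base axis. Payload 4 kg.
Tool frame: the origin (TCP) lies at the very end of the fingers, on their centre line; the grasp point (between the pads) lies 19 mm behind it; x points along the fingers, z is the direction in which the jaws open and shut, and the axes are right-handed (so a half turn about x gives the same grasp; the last joint's range is limited). The gripper opens to 85 mm and grips with 20 to 120 N. Pads are 22 mm wide; open, the fingers measure 114 mm over their backs; the gripper's body (76 mm by 85 mm) begins 54 mm behind the grasp point. The pads swing forward as they close: fully open they stand 13 mm farther back than shut.
Start: joints at [1.259, 0.241, 0.005, 1.335, 0, 1.571], TCP at [0.153, 0.476, 0.192] pointing down, gripper open.
Joint ranges: [-2.72, 2.72], [-1.05, 1.87], [-1.09, 1.28], [-1.99, 2.15], [-1.42, 1.44], [-3.14, 3.14]. Speed limits (rad/s): [2.79, 2.79, 3.14, 3.14, 3.14, 3.14].

### API

Orientations are given as a unit quaternion [x, y, z, w].
In Python, from workcell import bot gives the robot as it stands.
- The arm moves only by the tool apply_moves, never from a script. Its argument "targets" is one flat list of numbers, 7 for each row, row after row: the shift along the tool's x, y, z in units of 25 cm (1.0 is 25 cm), then the turn, a rotation vector about the tool's x, y, z in units of 0.5 rad (1.0 is 0.5 rad), then the opening, from 0 (shut) to 1 (fully open). In form: [tx, ty, tz, wx, wy, wz, claw, tx, ty, tz, wx, wy, wz, claw, ...]. A call has 1 to 12 rows; each row is the pose to reach, as a shift and turn from the pose commanded when the call began, along the tool's axes at that moment; what a row does not reach only later rows make up. A row lasts 1/12 s, in which the tool goes at most 41.7 mm and 7.16 degrees, less where a joint would pass 70% of its speed; a pose out of reach is approached as far as the arm can. A call with a number of a shift or a turn outside -1 to 1 is refused whole. A call with a gripper value outside its range is refused whole. The fingers move at their own pace and stop on an object; the grip force is fixed at half the most. Time passes only in rows, so rows that repeat a pose let the fingers close. It gives the time, the measured TCP pose, the force and the opening at its end, in the units of the state.
- bot.get_obs(): the state, without advancing time (a new reading comes with each control period).
- bot.camera(name): name is "scene" or "top"; returns (picture, depth): 400x640x3 uint8, red, green, blue; 400x640 float32, m along the optical axis (not along the pixel's ray), 0 where there is no reading.
- bot.camera_params(name): a dict with "fx", "fy", "cx", "cy" (pixels), "T" (4x4, takes a point from camera to world coordinates). Camera axes: x right, y up, looking along -z (the intrinsics and any distortion apply to the point x, -y, -z); pixel columns grow to the right and rows downward; lengths in m; the calibration is good to about 2 mm. A picture is of the moment at which its call begins. camera_params takes no time and is no camera call.
- bot.job_done(): hands the job in, once; it reports no verdict.
The state is a dict: "clock": time; "joint_pos": joint angles; "joint_vel": joint speeds; "tau": joint torques, N m; "eef_pos": TCP position; "tool_rot": TCP orientation; "ft_force": force on the tool from outside, world axes, zero at the start; "ft_torque": the same for the moment, N m; "grip_width": finger opening in m.
Only numpy, scipy, OpenCV 4.12 (cv2) and the standard library are available. Lean on these libraries where they do the work, as an engineer would, in place of code of your own. Each camera call takes 0.05 s, during which the arm holds its last target.

## Working session

There is one attempt and no reset: what is moved stays moved. The work goes in short steps, Python scripts to look and compute and a tool call to move; the robot and the scene stay as the last step left them, time stands still between calls to the robot, and variables do not carry over. Pictures are saved under pics/ and viewed, and the job is handed in when it is done.

Besides the shell and the picture viewer there is one more tool, called after "Request:" in YAML: its name, and indented under it one key for each argument. apply_moves: Moves the arm, as the interface text tells. Its arguments: {"type":"object","properties":{"targets":{"type":"array"}},"required":["targets"]}

```bash
ls; mkdir -p pics
python3 - <<'E'
from workcell import bot
import cv2,numpy as np
print(bot.get_obs())
for n in("scene","top"):
    im,d=bot.camera(n); p=bot.camera_params(n); print(n,p)
    cv2.imwrite(f"pics/{n}0.png",im[:,:,::-1]); np.save(f"{n}0_d.npy",d); np.save(f"{n}0.npy",im)
E
```

```text
pics
{'clock': 0.0, 'joint_pos': array([1.25901237e+00, 2.41430877e-01, 3.71962697e-03, 1.33519138e+00,
       1.42677336e-05, 1.57080267e+00]), 'joint_vel': array([ 7.66476761e-04,  1.89409970e-03,  6.98656176e-04, -1.19958010e-03,
       -5.54038446e-05,  1.13098951e-03]), 'tau': array([-2.02680858e-03, -3.72321582e+01,  2.52405989e+01,  1.70506089e-02,
       -2.83351137e-04,  6.73834620e-06]), 'eef_pos': array([0.15315494, 0.47521609, 0.19130235]), 'tool_rot': array([-0.41673836,  0.5721733 ,  0.41586965,  0.57096347]), 'ft_force': array([-0.47101026, -0.85687135, -0.27699171]), 'ft_torque': array([-0.04923203,  0.00543082,  0.04414276]), 'grip_width': 0.08524121131027547}
scene {'fx': 392.3494467119699, 'fy': 392.3494467119699, 'cx': 319.5308541887833, 'cy': 199.30657682215255, 'T': array([[-0.09638142, -0.7965725 ,  0.59681059,  1.03855466],
       [ 0.99533125, -0.08022422,  0.05366363,  0.04235976],
       [ 0.00513169,  0.59919641,  0.80058562,  0.71397958],
       [ 0.        ,  0.        ,  0.        ,  1.        ]])}
top {'fx': 366.9873889636996, 'fy': 366.9873889636996, 'cx': 315.89380764336664, 'cy': 193.7376009883719, 'T': array([[ 0.04263987,  0.97695332, -0.20915079,  0.37609423],
       [-0.99908894,  0.04206631, -0.00719192, -0.00155346],
       [ 0.00177203,  0.2092669 ,  0.97785696,  1.00259921],
       [ 0.        ,  0.        ,  0.        ,  1.        ]])}
```

View pics/scene0.png

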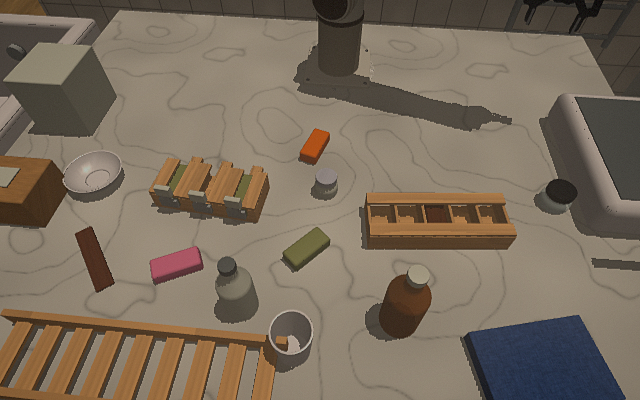

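View pics/top0.png

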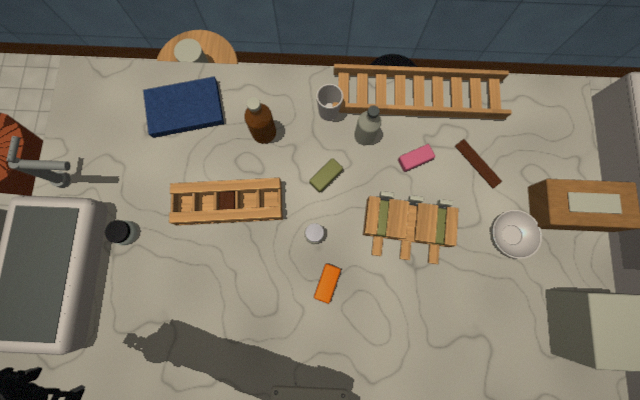

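Run:
```python
import cv2,numpy as np
t=np.load("top0.npy")[:,:,::-1]; s=np.load("scene0.npy")[:,:,::-1]
def up(im,a,b,c,d,k): return cv2.resize(im[a:b,c:d],None,fx=k,fy=k,interpolation=cv2.INTER_CUBIC)
cv2.imwrite("pics/c1.png",up(t,175,275,350,480,6))
cv2.imwrite("pics/c2.png",up(t,165,240,155,295,5))
cv2.imwrite("pics/c3.png",up(s,140,280,135,345,3.8))
```

```text
(no output)
```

View pics/c1.png

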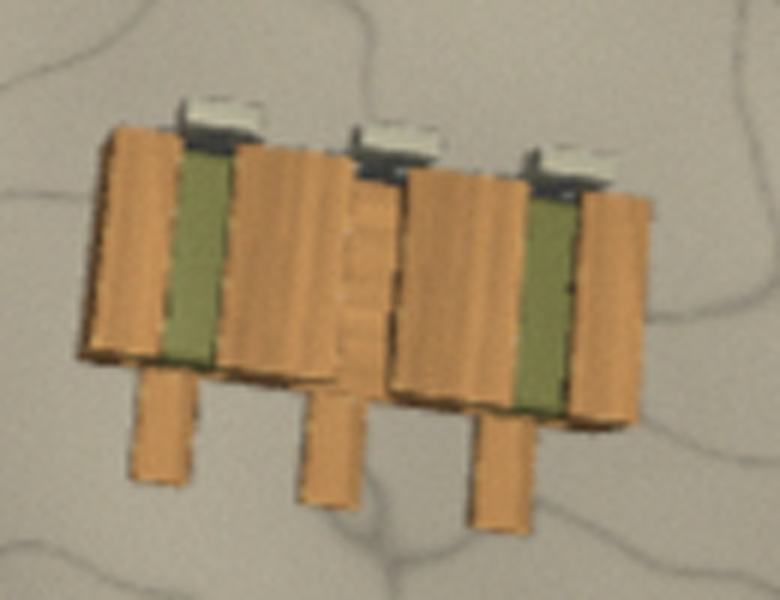

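View pics/c2.png

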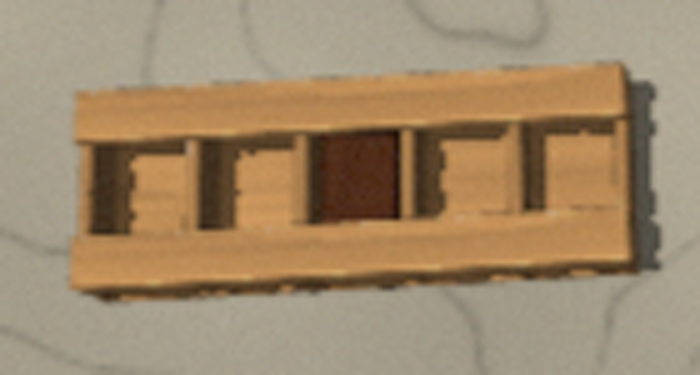

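View pics/c3.png

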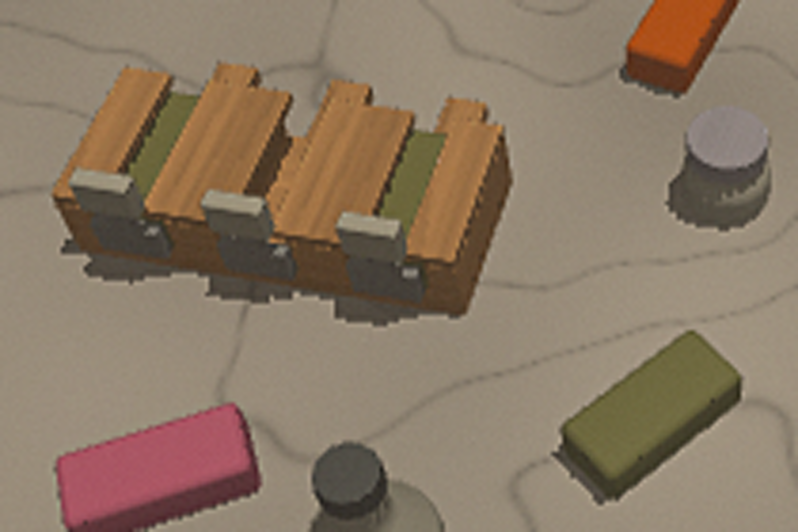

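```bash
cat > h.py <<'E'
import numpy as np,cv2
from workcell import bot
from scipy.spatial.transform import Rotation as R
def cloud(d,p):
    v,u=np.mgrid[0:d.shape[0],0:d.shape[1]]
    x=(u-p["cx"])/p["fx"]*d; y=-(v-p["cy"])/p["fy"]*d
    P=np.stack([x,y,-d,np.ones_like(d)],-1)@p["T"].T
    return P[...,:3]
def proj(P,p):
    Q=np.c_[np.atleast_2d(P),np.ones(len(np.atleast_2d(P)))]@np.linalg.inv(p["T"]).T
    return np.c_[p["fx"]*Q[:,0]/-Q[:,2]+p["cx"], p["fy"]*Q[:,1]/Q[:,2]+p["cy"]]
def ray(u,v,z,p):
    d=p["T"][:3,:3]@np.array([(u-p["cx"])/p["fx"],-(v-p["cy"])/p["fy"],-1]); o=p["T"][:3,3]
    return o+d*(z-o[2])/d[2]
def rect(xy): return cv2.minAreaRect(np.asarray(xy,np.float32))
def snap(tag):
    o={}
    for n in("scene","top"):
        im,d=bot.camera(n); np.save(f"{n}_{tag}.npy",im); np.save(f"{n}_{tag}_d.npy",d)
        cv2.imwrite(f"pics/{n}_{tag}.png",im[:,:,::-1]); o[n]=(im,d,bot.camera_params(n))
    return o
def load(tag):
    return {n:(np.load(f"{n}_{tag}.npy"),np.load(f"{n}_{tag}_d.npy"),bot.camera_params(n)) for n in("scene","top")}
E
mv(){ :; }; for n in scene top; do cp ${n}0.npy ${n}_0.npy; cp ${n}0_d.npy ${n}_0_d.npy; done
python3 - <<'E'
from h import *
L=load("0")
boxes={"scene":{"case":(140,230,140,280),"rack":(185,255,360,520),"soap":(220,275,275,335),"jar":(160,205,305,345),"gel":(260,340,370,440),"sh":(255,325,210,262)},
"top":{"case":(185,270,355,465),"rack":(170,230,160,290),"soap":(155,195,305,350),"jar":(220,245,302,327),"gel":(95,150,240,280),"sh":(100,150,352,385)}}
for n,(im,d,p) in L.items():
    C=cloud(d,p); hsv=cv2.cvtColor(im,cv2.COLOR_RGB2HSV)
    for k,(a,b,c,e) in boxes[n].items():
        c0=C[a:b,c:e].reshape(-1,3); h=hsv[a:b,c:e].reshape(-1,3); ok=d[a:b,c:e].ravel()>0
        z=c0[:,2]
        if k in("case","rack"): m=ok&(np.abs(z-.054)<.004)&(h[:,1]>90)&(h[:,0]<25)
        elif k=="soap": m=ok&(np.abs(z-.030)<.004)&(h[:,0]>25)&(h[:,0]<45)&(h[:,1]>80)
        elif k=="jar": m=ok&(z>.045)
        else: m=ok&(z>.03)
        q=c0[m]
        r=rect(q[:,:2]); print(n,k,m.sum(),np.round(r[0],4),np.round(r[1],4),round(r[2],1),"z",np.round(np.percentile(q[:,2],[2,50,98]),3))
    # tabs
    a,b,c,e=boxes[n]["case"]; c0=C[a:b,c:e].reshape(-1,3)
    q=c0[(c0[:,2]>.078)&(c0[:,2]<.09)]
    nlab=cv2.kmeans(q.astype(np.float32),3,None,(3,50,1e-5),5,2)
    for i in range(3):
        w=q[nlab[1].ravel()==i]; print(" tab",len(w),w.mean(0).round(4))
E
```

```text
scene case 2445 [ 0.5262 -0.248 ] [0.2372 0.1107] 84.4 z [0.05  0.052 0.054]
scene rack 3165 [0.5557 0.2454] [0.1074 0.2921] 5.6 z [0.05  0.052 0.054]
scene soap 693 [ 0.6443 -0.0193] [0.0408 0.0927] 47.8 z [0.026 0.028 0.031]
scene jar 318 [0.48   0.0061] [0.0486 0.0442] 5.8 z [0.046 0.053 0.055]
scene gel 2487 [0.7726 0.1621] [0.0711 0.0619] 63.1 z [0.037 0.126 0.189]
scene sh 1770 [ 0.7746 -0.1232] [0.0531 0.0607] 37.8 z [0.034 0.111 0.169]
 tab 85 [ 0.5763 -0.2517  0.0808]
 tab 87 [ 0.5838 -0.1762  0.0808]
 tab 81 [ 0.5687 -0.3278  0.0808]
top case 2359 [ 0.52   -0.2464] [0.2366 0.1002] 84.4 z [0.051 0.054 0.057]
top rack 2304 [0.5534 0.2453] [0.1064 0.2905] 5.6 z [0.051 0.054 0.057]
top soap 451 [ 0.6403 -0.0187] [0.0398 0.0928] 47.7 z [0.026 0.03  0.033]
top jar 271 [0.4778 0.0073] [0.0468 0.0441] 2.2 z [0.052 0.055 0.058]
top gel 952 [0.7603 0.1629] [0.0602 0.0706] 26.9 z [0.037 0.126 0.191]
top sh 871 [ 0.7917 -0.1309] [0.0934 0.108 ] 89.5 z [0.033 0.106 0.171]
 tab 67 [ 0.566  -0.3264  0.0825]
 tab 64 [ 0.581  -0.1756  0.0822]
 tab 64 [ 0.5736 -0.2509  0.0821]
```

```bash
cat >> h.py <<'E'
def fr(c,deg):
    t=np.radians(deg); return np.array(c),t
CASE=fr((0.521,-0.2465),-5.65); RACK=fr((0.5545,0.2454),5.6)
def W(f,x,y,z):
    c,t=f; return np.array([c[0]+x*np.cos(t)-y*np.sin(t), c[1]+x*np.sin(t)+y*np.cos(t), z])
def ori(yaw,pitch=90,flip=1):
    """tool x: heading yaw (rad), pitch deg below horizontal; z along +/- left"""
    p=np.radians(pitch)
    f=np.array([np.cos(yaw),np.sin(yaw),0]); l=np.array([-np.sin(yaw),np.cos(yaw),0])
    x=np.cos(p)*f-np.sin(p)*np.array([0,0,1]); z=flip*l; y=np.cross(z,x)
    return R.from_matrix(np.c_[x,y,z])
def rel(pos,rot,o=None):
    o=o or bot.get_obs(); r=R.from_quat(o["tool_rot"])
    s=r.inv().apply(np.array(pos)-o["eef_pos"])/.25; w=(r.inv()*rot).as_rotvec()/.5
    print("shift",s.round(3),"turn",w.round(3)," now",o["eef_pos"].round(4),"t",round(o["clock"],2),"F",o["ft_force"].round(1),"w",round(o["grip_width"],4),"q",o["joint_pos"].round(2))
E
python3 - <<'E'
from h import *
o=bot.get_obs(); print(R.from_quat(o["tool_rot"]).as_matrix().round(3))
for fl in(1,-1):rel(W(CASE,.085,.076,.19),ori(CASE[1],90,fl))
print(W(CASE,.085,.076,.19))
E
```

```text
[[-0.001 -0.952  0.307]
 [-0.002  0.307  0.952]
 [-1.    -0.    -0.002]]
shift [ 0.009 -2.554 -1.928] turn [-0.426 -0.004 -0.   ]  now [0.1532 0.4753 0.1914] t 0.1 F [-0.  -0.6  0.7] w 0.0857 q [ 1.26  0.24  0.    1.34 -0.    1.57]
shift [ 0.009 -2.554 -1.928] turn [ 5.857e+00 -1.000e-03  6.000e-03]  now [0.1532 0.4753 0.1914] t 0.1 F [-0.  -0.6  0.7] w 0.0857 q [ 1.26  0.24  0.    1.34 -0.    1.57]
[ 0.61306936 -0.17923758  0.19      ]
```

Request:
apply_moves:
  targets: [0,-0.9,-0.68,-0.42,0,0,0,0,-0.9,-0.68,-0.42,0,0,0,0,-0.9,-0.68,-0.42,0,0,0,0,-0.9,-0.68,-0.42,0,0,0,0,-0.9,-0.68,-0.42,0,0,0,0,-0.9,-0.68,-0.42,0,0,0,0,-0.9,-0.68,-0.42,0,0,0,0,-0.9,-0.68,-0.42,0,0,0]

```text
clock: 0.77
eef_pos: [0.3177, 0.2404, 0.192]
tool_rot: [-0.473, 0.527, 0.471, 0.526]
ft_force: [0.6, -0.5, -0.2]
grip_width: -0.0
```

Run:
```python
from h import *
rel(W(CASE,.085,.076,.19),ori(CASE[1]))
```

```text
shift [ 0.013 -1.359 -1.538] turn [-0.023 -0.005  0.002]  now [0.3177 0.2404 0.192 ] t 0.77 F [ 0.6 -0.5 -0.2] w -0.0 q [ 0.65  0.04 -0.23  1.3  -0.    0.76]
```

Request:
apply_moves:
  targets: [0,-0.68,-0.77,0,0,0,0,0,-0.68,-0.77,0,0,0,0,0,-0.68,-0.77,0,0,0,0,0,-0.68,-0.77,0,0,0,0,0,-0.68,-0.77,0,0,0,0,0,-0.68,-0.77,0,0,0,0,0,-0.68,-0.77,0,0,0,0]

```text
clock: 1.35
eef_pos: [0.468, 0.0322, 0.1916]
tool_rot: [-0.473, 0.526, 0.472, 0.526]
ft_force: [0.8, 0.9, 0.6]
grip_width: 0.0001
```

Request:
apply_moves:
  targets: [0,-0.68,-0.77,0,0,0,0,0,-0.68,-0.77,0,0,0,0,0,-0.68,-0.77,0,0,0,0,0,-0.68,-0.77,0,0,0,0,0,-0.68,-0.77,0,0,0,0,0,-0.68,-0.77,0,0,0,0,0,-0.68,-0.77,0,0,0,0,0,-0.68,-0.77,0,0,0,0,0,-0.68,-0.77,0,0,0,0]

```text
clock: 2.1
eef_pos: [0.614, -0.1715, 0.191]
tool_rot: [-0.473, 0.525, 0.475, 0.525]
ft_force: [-0.5, -0.9, 0.2]
grip_width: 0.0002
```

Run:
```python
from h import *
rel(W(CASE,.085,.076,.064),ori(CASE[1]))
```

```text
shift [ 0.508 -0.001 -0.032] turn [-0.007  0.002 -0.005]  now [ 0.614  -0.1715  0.191 ] t 2.1 F [-0.5 -0.9  0.2] w 0.0002 q [-0.27  0.53  0.43  1.47  0.   -0.17]
```

Request:
apply_moves:
  targets: [0.25,0,-0.032,0,0,0,0,0.5,0,-0.032,0,0,0,0,0.508,0,-0.032,0,0,0,0,0.508,0,-0.032,0,0,0,0,0.508,0,-0.032,0,0,0,0,0.508,0,-0.032,0,0,0,0]

```text
clock: 2.6
eef_pos: [0.6148, -0.1794, 0.0679]
tool_rot: [-0.475, 0.524, 0.474, 0.525]
ft_force: [-0.3, 0.3, 1.3]
grip_width: 0.0003
```

Run:
```python
from h import *
rel(W(CASE,.017,.076,.064),ori(CASE[1]))
L=snap("1")
a=L["scene"][0][120:260,130:340,::-1];b=L["top"][0][160:270,340:490,::-1]
a=cv2.resize(a,None,fx=2.5,fy=2.5);b=cv2.resize(b,None,fx=3.5,fy=3.5)
c=np.zeros((a.shape[0]+0+b.shape[0]*0,800,3),np.uint8)
cv2.imwrite("pics/p1.png",a);cv2.imwrite("pics/p1b.png",b)
```

```text
shift [ 0.015  0.279 -0.001] turn [-0.003 -0.001  0.006]  now [ 0.6148 -0.1794  0.0679] t 2.6 F [-0.3  0.3  1.3] w 0.0003 q [-0.28  0.59  0.2   1.18  0.   -0.18]
```

View pics/p1.png

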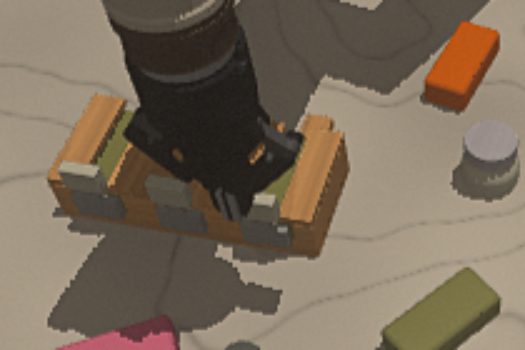

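View pics/p1b.png

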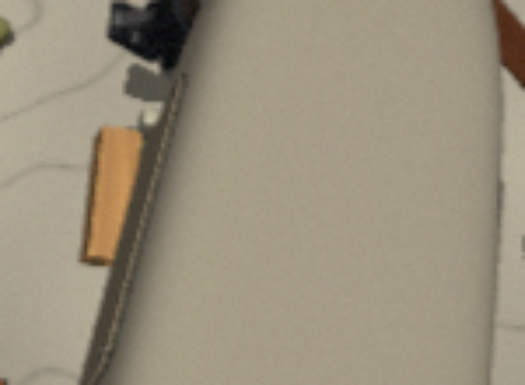

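Run:
```python
from h import *
p=bot.camera_params("scene"); o=bot.get_obs()
for P in (o["eef_pos"],W(CASE,.06,.076,.083),W(CASE,.06,.076+.017,.057),W(CASE,.06,.076-.017,.083),o["eef_pos"]+[0,0,.05]):
    print(P.round(3),(proj(P,p)[0]).round(1),((proj(P,p)[0]-[130,120])*2.5).round(0))
```

```text
[ 0.616 -0.18   0.069] [226.8 215.4] [242. 239.]
[ 0.588 -0.177  0.083] [230.7 200.2] [252. 200.]
[ 0.59  -0.16   0.057] [240.8 209.1] [277. 223.]
[ 0.587 -0.194  0.083] [222.6 198.8] [231. 197.]
[ 0.616 -0.18   0.119] [221.9 200.4] [230. 201.]
```

Run:
```python
from h import *
L=load("1");p=L["scene"][2];C=cloud(L["scene"][1],p)
a=L["scene"][0][170:240,190:270,::-1].copy()
a=np.clip(a.astype(float)*1.8,0,255).astype(np.uint8)
cv2.imwrite("pics/p2.png",cv2.resize(a,None,fx=8,fy=8,interpolation=cv2.INTER_NEAREST))
for v in range(192,222,3): print(v,[tuple((C[v,u]*1000).astype(int)) for u in (218,222,226,230)])
```

```text
192 [(np.int64(626), np.int64(-177), np.int64(158)), (np.int64(628), np.int64(-168), np.int64(161)), (np.int64(623), np.int64(-164), np.int64(155)), (np.int64(628), np.int64(-153), np.int64(164))]
195 [(np.int64(621), np.int64(-181), np.int64(143)), (np.int64(628), np.int64(-170), np.int64(153)), (np.int64(622), np.int64(-166), np.int64(146)), (np.int64(630), np.int64(-154), np.int64(158))]
198 [(np.int64(626), np.int64(-181), np.int64(140)), (np.int64(626), np.int64(-173), np.int64(141)), (np.int64(622), np.int64(-168), np.int64(136)), (np.int64(611), np.int64(-165), np.int64(122))]
201 [(np.int64(625), np.int64(-183), np.int64(129)), (np.int64(626), np.int64(-175), np.int64(131)), (np.int64(622), np.int64(-169), np.int64(126)), (np.int64(614), np.int64(-165), np.int64(117))]
204 [(np.int64(625), np.int64(-185), np.int64(119)), (np.int64(625), np.int64(-177), np.int64(120)), (np.int64(622), np.int64(-171), np.int64(117)), (np.int64(587), np.int64(-180), np.int64(68))]
207 [(np.int64(572), np.int64(-216), np.int64(32)), (np.int64(625), np.int64(-179), np.int64(110)), (np.int64(621), np.int64(-173), np.int64(105)), (np.int64(588), np.int64(-182), np.int64(59))]
210 [(np.int64(573), np.int64(-218), np.int64(23)), (np.int64(576), np.int64(-208), np.int64(27)), (np.int64(581), np.int64(-196), np.int64(36)), (np.int64(581), np.int64(-187), np.int64(37))]
213 [(np.int64(573), np.int64(-221), np.int64(10)), (np.int64(574), np.int64(-211), np.int64(13)), (np.int64(575), np.int64(-202), np.int64(15)), (np.int64(582), np.int64(-189), np.int64(27))]
216 [(np.int64(574), np.int64(-223), np.int64(0)), (np.int64(573), np.int64(-214), np.int64(0)), (np.int64(575), np.int64(-204), np.int64(4)), (np.int64(582), np.int64(-191), np.int64(16))]
219 [(np.int64(580), np.int64(-222), np.int64(-2)), (np.int64(579), np.int64(-213), np.int64(-2)), (np.int64(578), np.int64(-204), np.int64(-2)), (np.int64(578), np.int64(-195), np.int64(-1))]
```

View pics/p2.png

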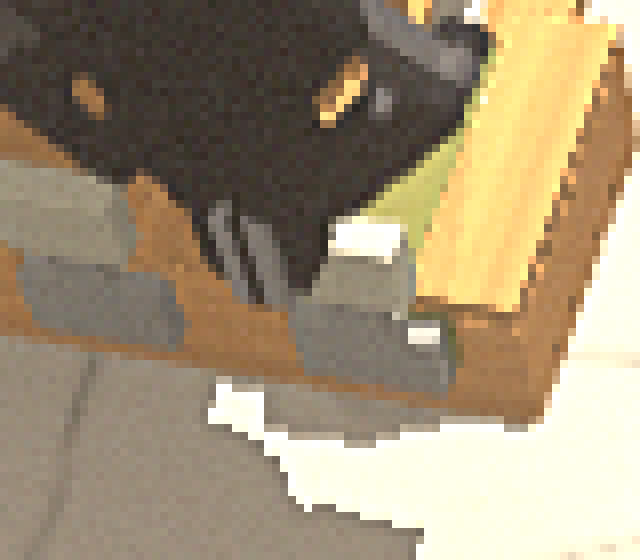

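Run:
```python
from h import *
im,d=bot.camera("scene"); p=bot.camera_params("scene"); C=cloud(d,p)
a=np.clip(im[170:240,190:270,::-1].astype(float)*1.8,0,255).astype(np.uint8)
cv2.imwrite("pics/p3.png",cv2.resize(a,None,fx=6,fy=6,interpolation=cv2.INTER_NEAREST))
o=bot.get_obs(); print(o["eef_pos"],o["clock"],o["joint_pos"],o["joint_vel"].round(3))
```

```text
[ 0.61641687 -0.18059538  0.06932969] 2.75 [-2.85041763e-01  5.86438636e-01  2.05046785e-01  1.18246588e+00
  7.75182932e-05 -1.83980714e-01] [-0.006  0.006 -0.009 -0.006 -0.     0.   ]
```

View pics/p3.png

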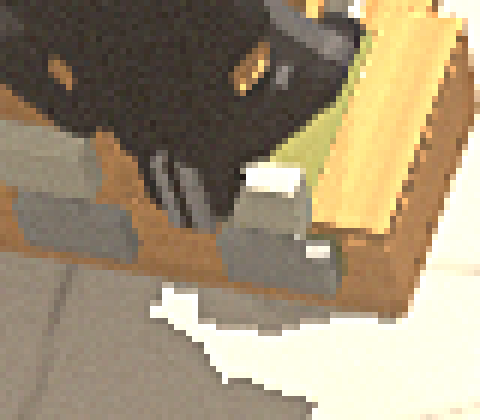

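Request:
apply_moves:
  targets: [0.05,0,0,0,0,0,0,0.1,0,0,0,0,0,0,0.1,0,0,0,0,0,0,0.1,0,0,0,0,0,0]

```text
clock: 3.08
eef_pos: [0.6143, -0.1806, 0.0416]
tool_rot: [-0.474, 0.525, 0.473, 0.525]
ft_force: [0.2, -0.3, 0.7]
grip_width: -0.0003
```

Run:
```python
from h import *
im,d=bot.camera("scene"); p=bot.camera_params("scene"); C=cloud(d,p)
a=np.clip(im[150:250,170:290,::-1].astype(float)*1.8,0,255).astype(np.uint8)
cv2.imwrite("pics/p4.png",cv2.resize(a,None,fx=6,fy=6,interpolation=cv2.INTER_NEAREST))
o=bot.get_obs(); print(o["eef_pos"],o["clock"],o["ft_force"],proj(o["eef_pos"],p))
for v in range(195,225,3): print(v,[(C[v,u]*1000).astype(int).tolist() for u in (218,222,226,230)])
```

```text
[ 0.6147116  -0.18072506  0.04196981] 3.1333 [0.32971954 0.73967986 0.45630527] [[229.30609193 222.34506195]]
195 [[632, -176, 157], [632, -168, 158], [624, -165, 148], [611, -163, 132]]
198 [[622, -183, 134], [631, -170, 148], [627, -165, 144], [619, -161, 133]]
201 [[625, -183, 129], [626, -175, 131], [627, -166, 134], [623, -161, 129]]
204 [[626, -185, 121], [626, -177, 122], [627, -168, 125], [613, -168, 105]]
207 [[620, -190, 103], [625, -179, 111], [623, -172, 108], [619, -166, 105]]
210 [[620, -192, 91], [625, -181, 100], [624, -174, 100], [622, -167, 98]]
213 [[574, -220, 11], [624, -184, 89], [626, -174, 93], [623, -168, 89]]
216 [[572, -224, -3], [575, -213, 3], [576, -203, 6], [582, -191, 15]]
219 [[582, -221, 0], [580, -212, 0], [579, -204, -1], [577, -196, -3]]
222 [[587, -220, -3], [587, -211, -2], [585, -203, -3], [584, -194, -4]]
```

View pics/p4.png

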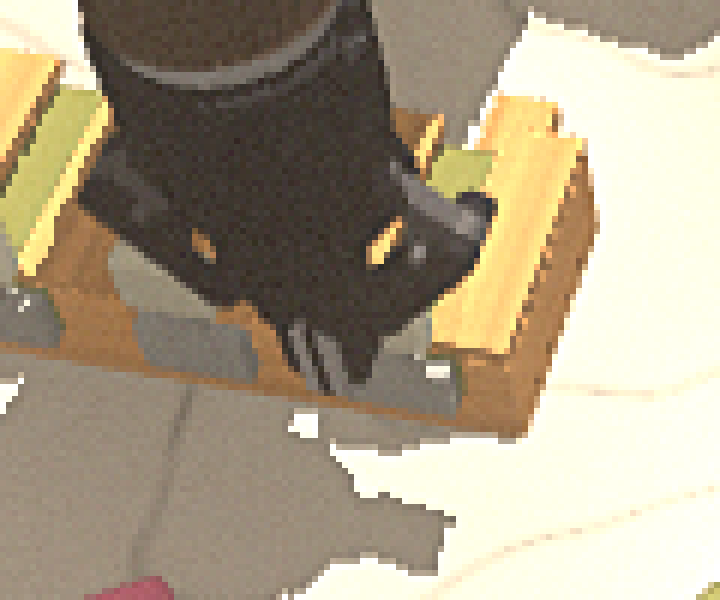

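Request:
apply_moves:
  targets: [0.05,0,0,0,0,0,0,0.1,0,0,0,0,0,0,0.12,0,0,0,0,0,0,0.12,0,0,0,0,0,0,0.12,0,0,0,0,0,0]

```text
clock: 3.55
eef_pos: [0.6141, -0.1806, 0.011]
tool_rot: [-0.474, 0.525, 0.474, 0.525]
ft_force: [0.4, -0.6, 0.4]
grip_width: 0.0002
```

Run:
```python
from h import *
im,d=bot.camera("scene"); p=bot.camera_params("scene"); C=cloud(d,p)
a=np.clip(im[150:250,170:290,::-1].astype(float)*1.8,0,255).astype(np.uint8)
cv2.imwrite("pics/p5.png",cv2.resize(a,None,fx=6,fy=6,interpolation=cv2.INTER_NEAREST))
o=bot.get_obs(); print(o["eef_pos"],o["clock"],o["ft_force"],proj(o["eef_pos"],p))
for v in range(201,234,3): print(v,[(C[v,u]*1000).astype(int).tolist() for u in (218,222,226,230)])
```

```text
[ 0.61446722 -0.18067929  0.011328  ] 3.6 [ 0.01448419 -0.34939701 -0.42038624] [[231.95434273 230.2719551 ]]
201 [[624, -184, 127], [635, -170, 144], [635, -162, 145], [626, -159, 133]]
204 [[624, -185, 118], [631, -174, 129], [631, -166, 130], [622, -163, 117]]
207 [[628, -185, 114], [631, -176, 119], [632, -168, 122], [621, -165, 107]]
210 [[625, -189, 100], [623, -182, 97], [627, -172, 104], [624, -166, 101]]
213 [[626, -191, 90], [625, -183, 91], [627, -174, 94], [625, -167, 92]]
216 [[573, -223, -1], [624, -186, 79], [625, -177, 80], [622, -171, 77]]
219 [[578, -223, -4], [620, -190, 61], [624, -180, 68], [621, -173, 65]]
222 [[588, -220, -2], [588, -210, 0], [624, -182, 57], [624, -173, 59]]
225 [[596, -217, -1], [594, -209, -2], [594, -200, -1], [593, -192, -2]]
228 [[603, -216, -2], [601, -208, -3], [602, -198, 0], [599, -191, -4]]
231 [[611, -214, -1], [612, -204, 0], [609, -197, -1], [608, -188, -2]]
```

View pics/p5.png

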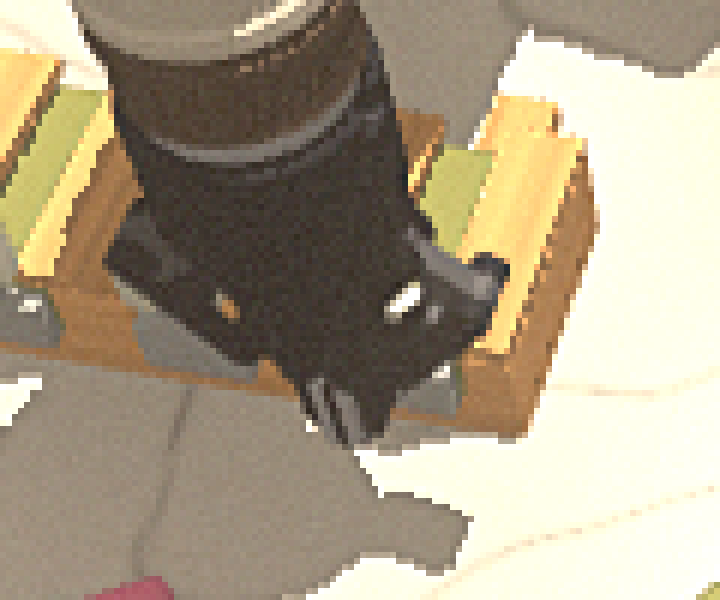

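Request:
apply_moves:
  targets: [-0.1,0,0,0,0,0,0,-0.212,0,0,0,0,0,0,-0.212,0,0,0,0,0,0,-0.212,0,0,0,0,0,0,-0.212,0.05,0.005,0,0,0,0,-0.212,0.1,0.005,0,0,0,0,-0.212,0.12,0.005,0,0,0,0,-0.212,0.14,0.005,0,0,0,0,-0.212,0.14,0.005,0,0,0,0,-0.212,0.14,0.005,0,0,0,0]

```text
clock: 4.43
eef_pos: [0.5792, -0.1757, 0.0632]
tool_rot: [-0.474, 0.525, 0.474, 0.525]
ft_force: [0.7, -0.1, 0.5]
grip_width: 0.0
```

Run:
```python
from h import *
im,d=bot.camera("scene"); p=bot.camera_params("scene"); C=cloud(d,p)
a=np.clip(im[120:250,150:300,::-1].astype(float)*1.8,0,255).astype(np.uint8)
cv2.imwrite("pics/p6.png",cv2.resize(a,None,fx=4.5,fy=4.5,interpolation=cv2.INTER_NEAREST))
rel(W(CASE,.017,.076,.064),ori(CASE[1]))
```

```text
shift [-0.003  0.137 -0.001] turn [-0.006 -0.     0.001]  now [ 0.5795 -0.1758  0.0632] t 4.48 F [ 0.1 -0.2 -0.9] w 0.0 q [-0.29  0.53  0.09  1.13  0.   -0.19]
```

View pics/p6.png

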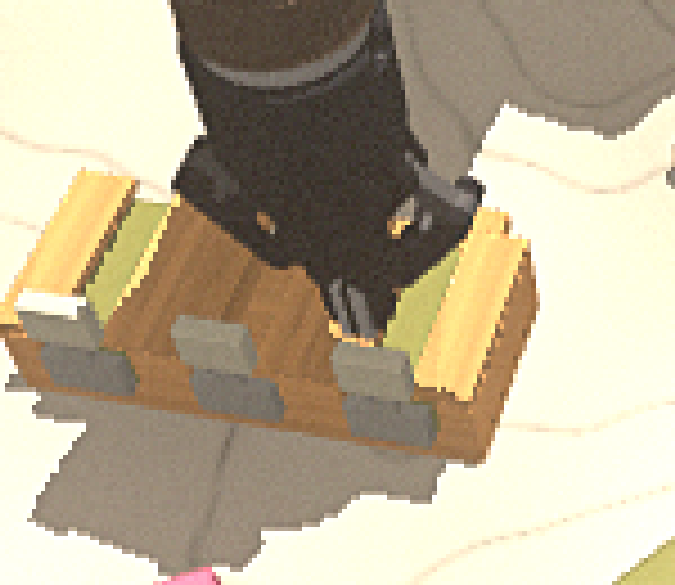

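Run:
```python
from h import *
L=load("1");d=L["scene"][1];p=L["scene"][2];C=cloud(d,p)
for v in range(203,212): print(v,[(C[v,u]*1000).astype(int).tolist() for u in range(218,230,2)])
im,d=bot.camera("scene");C=cloud(d,p);np.save("cur_d.npy",d)
print(bot.get_obs()["eef_pos"])
for v in range(180,200,1): print(v,[(C[v,u]*1000).astype(int).tolist() for u in range(220,240,3)])
```

```text
203 [[625, -184, 122], [624, -181, 121], [625, -177, 123], [626, -172, 126], [623, -170, 122], [622, -166, 121]]
204 [[625, -185, 119], [625, -181, 120], [625, -177, 120], [627, -172, 123], [622, -171, 117], [623, -166, 119]]
205 [[574, -214, 41], [625, -182, 116], [625, -178, 117], [627, -173, 121], [622, -171, 114], [622, -168, 115]]
206 [[574, -215, 38], [627, -181, 116], [626, -178, 115], [625, -175, 114], [623, -172, 111], [622, -168, 112]]
207 [[572, -216, 32], [626, -183, 111], [625, -179, 110], [626, -175, 112], [621, -173, 105], [586, -187, 55]]
208 [[572, -217, 28], [576, -211, 34], [574, -207, 33], [626, -175, 109], [624, -173, 106], [575, -194, 35]]
209 [[573, -218, 26], [573, -213, 27], [575, -208, 29], [573, -204, 28], [580, -196, 38], [581, -191, 40]]
210 [[573, -218, 23], [574, -213, 24], [576, -208, 27], [576, -203, 28], [581, -196, 36], [582, -191, 39]]
211 [[575, -218, 20], [576, -213, 23], [575, -209, 23], [574, -205, 22], [580, -197, 31], [583, -192, 35]]
[ 0.57959965 -0.17576627  0.06319642]
180 [[590, -184, 148], [591, -178, 149], [593, -171, 152], [591, -167, 
[... 1784 characters left out ...]
81, 105], [590, -175, 106], [590, -169, 106], [541, -185, 41], [539, -179, 40]]
195 [[555, -213, 52], [554, -206, 52], [555, -199, 54], [554, -193, 53], [590, -169, 103], [541, -186, 38], [541, -179, 39]]
196 [[556, -212, 51], [556, -206, 51], [576, -189, 79], [578, -182, 82], [555, -187, 52], [545, -185, 39], [545, -178, 40]]
197 [[558, -212, 50], [558, -205, 51], [579, -188, 80], [579, -182, 81], [579, -176, 81], [577, -170, 80], [548, -177, 41]]
198 [[562, -211, 51], [564, -203, 54], [583, -187, 82], [581, -182, 81], [579, -176, 79], [579, -170, 79], [579, -164, 81]]
199 [[566, -210, 53], [584, -193, 80], [584, -187, 80], [584, -181, 80], [583, -175, 81], [582, -169, 80], [581, -163, 80]]
```

```bash
cat >> h.py <<'E'
H=.040
def relt(tip,rot,o=None):
    rel(np.array(tip)+H*rot.apply([1,0,0]),rot,o)
E
python3 - <<'E'
from h import *
relt(W(CASE,.085,.076,.062),ori(CASE[1]))
relt(W(CASE,.017,.076,.062),ori(CASE[1]))
E
```

```text
shift [ 0.165 -0.134 -0.   ] turn [-0.006 -0.     0.001]  now [ 0.5796 -0.1758  0.0632] t 4.53 F [ 0.6 -0.4 -0.3] w -0.0004 q [-0.29  0.53  0.09  1.13  0.   -0.19]
shift [ 0.165  0.138 -0.001] turn [-0.006 -0.     0.001]  now [ 0.5796 -0.1758  0.0632] t 4.53 F [ 0.6 -0.4 -0.3] w -0.0004 q [-0.29  0.53  0.09  1.13  0.   -0.19]
```

Request:
apply_moves:
  targets: [0,-0.134,0,0,0,0,0,0,-0.134,0,0,0,0,0,0,-0.134,0,0,0,0,0,0.08,-0.134,0,0,0,0,0,0.165,-0.134,0,0,0,0,0,0.165,-0.134,0,0,0,0,0,0.165,-0.09,0,0,0,0,0,0.165,-0.06,0,0,0,0,0,0.165,-0.03,0,0,0,0,0,0.165,0,0,0,0,0,0,0.165,0.03,0,0,0,0,0,0.165,0.03,0,0,0,0,0]

```text
clock: 5.53
eef_pos: [0.5715, -0.175, 0.0232]
tool_rot: [-0.475, 0.524, 0.473, 0.525]
ft_force: [4.6, -0.3, -3.1]
grip_width: 0.0
```

Run:
```python
from h import *
relt(W(CASE,.017,.076,.062),ori(CASE[1]))
im,d=bot.camera("scene"); p=bot.camera_params("scene")
a=np.clip(im[120:250,150:300,::-1].astype(float)*1.8,0,255).astype(np.uint8)
cv2.imwrite("pics/p7.png",cv2.resize(a,None,fx=4.5,fy=4.5,interpolation=cv2.INTER_NEAREST))
```

```text
shift [ 0.005  0.105 -0.001] turn [-0.007 -0.     0.005]  now [ 0.5715 -0.175   0.0232] t 5.53 F [ 4.6 -0.3 -3.1] w 0.0 q [-0.3   0.55  0.01  1.03  0.   -0.2 ]
```

View pics/p7.png

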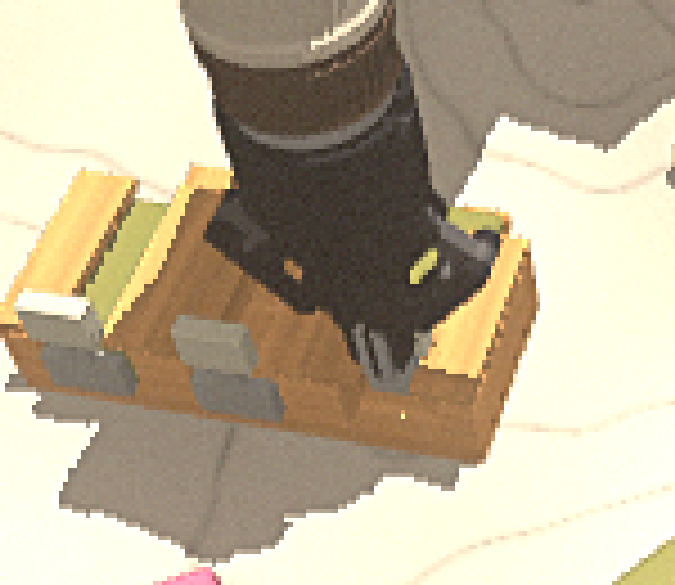

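Request:
apply_moves:
  targets: [0,0.02,0,0,0,0,0,0,0.04,0,0,0,0,0,0,0.06,0,0,0,0,0,0,0.08,0,0,0,0,0,0,0.095,0,0,0,0,0,0,0.11,0,0,0,0,0,0,0.11,0,0,0,0,0,0,0.11,0,0,0,0,0]

```text
clock: 6.25
eef_pos: [0.5466, -0.1726, 0.0233]
tool_rot: [-0.475, 0.524, 0.473, 0.526]
ft_force: [5.4, -0.4, -1.7]
grip_width: -0.0001
```

Run:
```python
from h import *
relt(W(CASE,.015,.076,.062),ori(CASE[1]))
```

```text
shift [ 0.005  0.013 -0.   ] turn [-0.006 -0.001  0.01 ]  now [ 0.5466 -0.1726  0.0233] t 6.25 F [ 5.4 -0.4 -1.7] w -0.0001 q [-0.31  0.5  -0.07  0.99  0.   -0.2 ]
```

Request:
apply_moves:
  targets: [0,0.01,0,0,0,0,0,0,0.02,0,0,0,0,0,0,0.02,0,0,0,0,0]

```text
clock: 6.5
eef_pos: [0.5445, -0.1724, 0.0234]
tool_rot: [-0.477, 0.522, 0.471, 0.527]
ft_force: [12.0, -1.0, -6.9]
grip_width: -0.0003
```

Run:
```python
from h import *
relt(W(CASE,.015,.076,.062),ori(CASE[1]))
```

```text
shift [ 0.006  0.004 -0.   ] turn [-0.005 -0.001  0.02 ]  now [ 0.5445 -0.1724  0.0234] t 6.5 F [12.  -1.  -6.9] w -0.0003 q [-0.31  0.5  -0.08  0.98  0.   -0.21]
```

Request:
apply_moves:
  targets: [0,-0.1,0,0,0,0,0,0,-0.2,0,0,0,0,0,0,-0.29,0,0,0,0,0,0,-0.29,0,0,0,0,0,-0.15,-0.29,0,0,0,0,0.6,-0.3,-0.29,0,0,0,0,0.6,-0.4,-0.29,0,0,0,0,0.6,-0.4,-0.29,0,0,0,0,0.6,-0.4,-0.29,0,0,0,0,0.6]

```text
clock: 7.25
eef_pos: [0.6116, -0.1794, 0.1245]
tool_rot: [-0.475, 0.524, 0.473, 0.525]
ft_force: [-0.2, -0.3, 0.5]
grip_width: 0.0512
```

Run:
```python
from h import *
relt(W(CASE,-.088,.076,.13),ori(CASE[1]))
```

```text
shift [ 0.136  0.687 -0.001] turn [-0.007 -0.002  0.006]  now [ 0.6116 -0.1794  0.1245] t 7.25 F [-0.2 -0.3  0.5] w 0.0512 q [-0.29  0.55  0.28  1.3  -0.   -0.18]
```

Request:
apply_moves:
  targets: [0,0.68,0,0,0,0,0.75,0,0.68,0,0,0,0,0.75,0,0.68,0,0,0,0,0.75,0,0.68,0,0,0,0,0.75,0,0.687,0,0,0,0,0.75,0,0.687,0,0,0,0,0.75,0,0.687,0,0,0,0,0.75]

```text
clock: 7.83
eef_pos: [0.4393, -0.1614, 0.1214]
tool_rot: [-0.473, 0.525, 0.474, 0.525]
ft_force: [-0.4, -0.2, 0.1]
grip_width: 0.064
```

Run:
```python
from h import *
relt(W(CASE,-.088,.076,.022),ori(CASE[1]))
im,d=bot.camera("scene"); p=bot.camera_params("scene")
a=np.clip(im[90:250,150:310,::-1].astype(float)*1.5,0,255).astype(np.uint8)
cv2.imwrite("pics/p8.png",cv2.resize(a,None,fx=3.7,fy=3.7,interpolation=cv2.INTER_NEAREST))
im,d=bot.camera("top")
a=np.clip(im[170:290,330:480,::-1].astype(float)*1.5,0,255).astype(np.uint8)
cv2.imwrite("pics/p8b.png",cv2.resize(a,None,fx=4,fy=4,interpolation=cv2.INTER_NEAREST))
```

```text
shift [ 0.557 -0.007 -0.003] turn [-0.008  0.    -0.003]  now [ 0.4393 -0.1614  0.1214] t 7.83 F [-0.4 -0.2  0.1] w 0.064 q [-0.35  0.22 -0.21  1.14 -0.   -0.25]
```

View pics/p8.png

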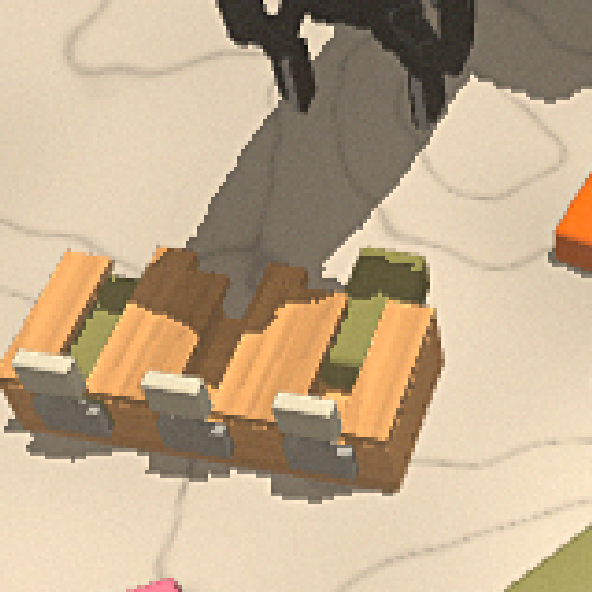

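View pics/p8b.png

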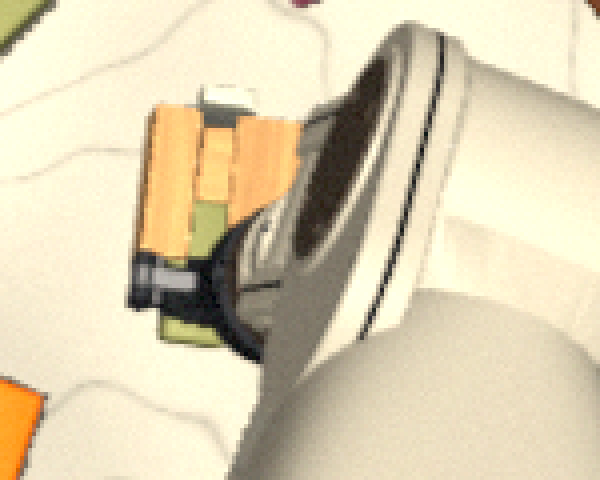

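Run:
```python
from h import *
p=bot.camera_params("top")
e=ray(330+190/4,170+344/4,.042,p); c,t=CASE
q=e[:2]-c; print("bar end in case frame",q[0]*np.cos(t)+q[1]*np.sin(t),-q[0]*np.sin(t)+q[1]*np.cos(t))
relt(W(CASE,-.086,.076,.012),ori(CASE[1]))
```

```text
bar end in case frame -0.10495606266667934 0.07600344106265483
shift [ 0.599 -0.006 -0.002] turn [-0.006 -0.     0.001]  now [ 0.4414 -0.1618  0.1218] t 7.93 F [0.9 0.4 0.2] w 0.0644 q [-0.35  0.23 -0.2   1.14 -0.   -0.25]
```

Run:
```python
from h import *
im,d=bot.camera("scene"); p=bot.camera_params("scene");C=cloud(d,p);o=bot.get_obs()
r=R.from_quat(o["tool_rot"]); q=r.inv().apply(C.reshape(-1,3)-o["eef_pos"])
m=(d.ravel()>0)&(np.abs(q[:,1])<.08)&(np.abs(q[:,2])<.08)&(C.reshape(-1,3)[:,2]>.09)
q=q[m]
for lo in np.arange(-.16,-.03,.01):
    s=q[(q[:,0]>=lo)&(q[:,0]<lo+.01)]
    if len(s): print(round(lo,3),len(s),"y",s[:,1].min().round(3),s[:,1].max().round(3),"z",s[:,2].min().round(3),s[:,2].max().round(3), np.histogram(s[:,2],bins=np.arange(-.07,.071,.02))[0])
```

```text
-0.16 85 y -0.013 0.007 z -0.038 0.042 [ 0  9  0  0 24 52  0]
-0.15 449 y -0.021 0.013 z -0.067 0.069 [ 85  43  41  46  61  68 105]
-0.14 301 y -0.021 0.009 z -0.066 0.069 [47 29 45 39 60 28 53]
-0.13 201 y -0.019 0.01 z -0.067 0.068 [38  1 32 37 43  6 44]
-0.12 255 y -0.019 0.017 z -0.065 0.067 [48  3 37 32 38 56 41]
-0.11 173 y -0.018 0.016 z -0.064 0.066 [54  4 13  4 12 49 37]
-0.1 221 y -0.014 0.012 z -0.063 0.065 [41 57  3  0  1 81 38]
-0.09 70 y -0.014 0.01 z -0.06 0.06 [ 6 36  0  0  0 24  4]
-0.08 77 y -0.012 0.012 z -0.045 0.047 [ 0 41  0  0  0 36  0]
-0.07 82 y -0.013 0.011 z -0.046 0.047 [ 0 44  0  0  0 38  0]
-0.06 67 y -0.013 0.01 z -0.045 0.047 [ 0 35  0  0  0 32  0]
-0.05 26 y -0.013 0.013 z -0.041 0.04 [ 0 18  0  0  0  8  0]
```

Request:
apply_moves:
  targets: [0.15,0.002,-0.002,0,0,0,0.75,0.3,0.002,-0.002,0,0,0,0.75,0.42,0.002,-0.002,0,0,0,0.75,0.5,0.002,-0.002,0,0,0,0.75,0.56,0.002,-0.002,0,0,0,0.75,0.595,0.002,-0.002,0,0,0,0.75,0.595,0.002,-0.002,0,0,0,0.75,0.595,0.002,-0.002,0,0,0,0.75]

```text
clock: 8.65
eef_pos: [0.4405, -0.162, -0.027]
tool_rot: [-0.474, 0.525, 0.474, 0.525]
ft_force: [-0.5, -0.3, 0.8]
grip_width: 0.0641
```

Run:
```python
from h import *
relt(W(CASE,-.088,.076,.012),ori(CASE[1]))
im,d=bot.camera("scene"); p=bot.camera_params("scene")
a=np.clip(im[90:250,150:310,::-1].astype(float)*1.5,0,255).astype(np.uint8)
cv2.imwrite("pics/p9.png",cv2.resize(a,None,fx=3.7,fy=3.7,interpolation=cv2.INTER_NEAREST))
```

```text
shift [ 0.004 -0.002 -0.001] turn [-0.006  0.    -0.001]  now [ 0.4405 -0.162  -0.027 ] t 8.65 F [-0.5 -0.3  0.8] w 0.0641 q [-0.35  0.4  -0.41  0.76  0.   -0.25]
```

View pics/p9.png

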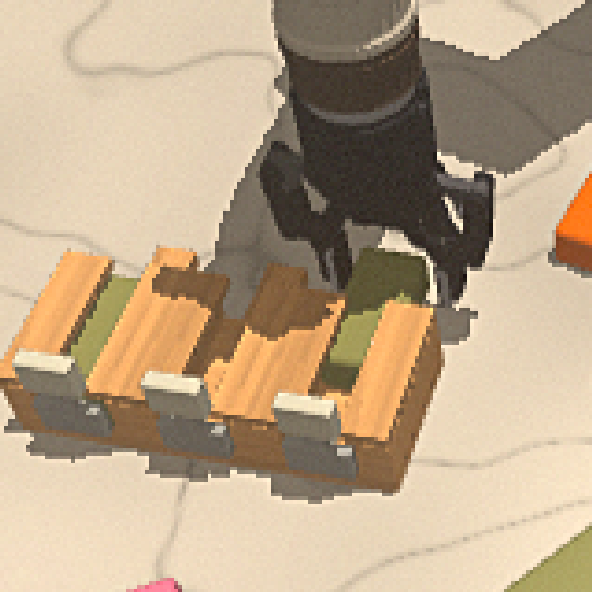

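Request:
apply_moves:
  targets: [0,0,0,0,0,0,0.3,0,0,0,0,0,0,0.3,0,0,0,0,0,0,0.3,0,0,0,0,0,0,0.3,0,0,0,0,0,0,0.3,0,0,0,0,0,0,0.3]

```text
clock: 9.2
eef_pos: [0.4415, -0.1626, -0.0253]
tool_rot: [-0.475, 0.524, 0.473, 0.525]
ft_force: [0.3, -0.4, 6.0]
grip_width: 0.0428
```

Run:
```python
from h import *
relt(W(CASE,-.150,.076,.016),ori(CASE[1]))
```

```text
shift [-0.006  0.25   0.001] turn [-0.006 -0.002  0.007]  now [ 0.4415 -0.1626 -0.0253] t 9.2 F [ 0.3 -0.4  6. ] w 0.0428 q [-0.35  0.4  -0.41  0.76 -0.   -0.25]
```

Request:
apply_moves:
  targets: [-0.006,0.02,0,0,0,0,0.3,-0.006,0.06,0,0,0,0,0.3,-0.008,0.1,0,0,0,0,0.3,-0.008,0.14,0,0,0,0,0.3,-0.008,0.18,0,0,0,0,0.3,-0.008,0.22,0,0,0,0,0.3,-0.008,0.26,0,0,0,0,0.3,-0.008,0.26,0,0,0,0,0.3]

```text
clock: 9.87
eef_pos: [0.3722, -0.1546, -0.025]
tool_rot: [-0.473, 0.526, 0.475, 0.524]
ft_force: [-1.6, 0.4, 1.5]
grip_width: 0.0429
```

Run:
```python
from h import *
relt(W(RACK,-.15,-.057,.13),ori(RACK[1]))
im,d=bot.camera("scene"); p=bot.camera_params("scene")
a=np.clip(im[60:250,150:330,::-1].astype(float)*1.5,0,255).astype(np.uint8)
cv2.imwrite("pics/p10.png",cv2.resize(a,None,fx=3.1,fy=3.1,interpolation=cv2.INTER_NEAREST))
```

```text
shift [-0.459 -0.018  1.324] turn [-0.401  0.002 -0.006]  now [ 0.3722 -0.1546 -0.025 ] t 9.87 F [-1.6  0.4  1.5] w 0.0429 q [-0.39  0.3  -0.57  0.71 -0.   -0.29]
```

View pics/p10.png

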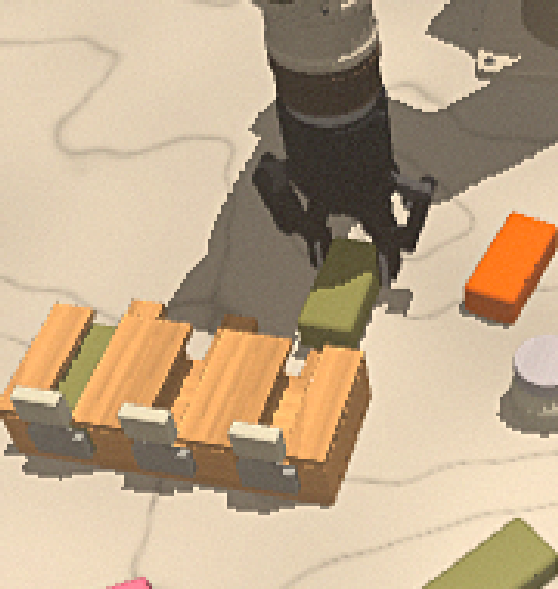

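Request:
apply_moves:
  targets: [-0.15,0,0,0,0,0,0.3,-0.3,0,0,0,0,0,0.3,-0.42,0,0,0,0,0,0.3,-0.46,0,0.1,0,0,0,0.3,-0.46,0,0.22,0,0,0,0.3,-0.46,0,0.35,-0.1,0,0,0.3,-0.46,0,0.5,-0.2,0,0,0.3,-0.46,0,0.62,-0.3,0,0,0.3,-0.46,0,0.72,-0.4,0,0,0.3,-0.46,0,0.8,-0.4,0,0,0.3,-0.46,0,0.8,-0.4,0,0,0.3]

```text
clock: 10.83
eef_pos: [0.3967, 0.0468, 0.0905]
tool_rot: [0.525, -0.473, -0.525, -0.474]
ft_force: [-0.4, -0.2, -1.7]
grip_width: 0.0432
```

Run:
```python
from h import *
relt(W(RACK,-.16,-.057,.13),ori(RACK[1]))
```

```text
shift [ 0.003 -0.068  0.5  ] turn [0.011 0.003 0.004]  now [0.3967 0.0468 0.0905] t 10.83 F [-0.4 -0.2 -1.7] w 0.0432 q [ 0.12  0.12 -0.42  1.02  0.    0.01]
```

Request:
apply_moves:
  targets: [0,0,0.12,0,0,0,0.3,0,-0.03,0.25,0,0,0,0.3,0,-0.06,0.38,0,0,0,0.3,0,-0.068,0.46,0,0,0,0.3,0,-0.068,0.5,0.01,0,0,0.3,0,-0.068,0.5,0.01,0,0,0.3,0,-0.068,0.5,0.01,0,0,0.3,0,-0.068,0.5,0.01,0,0,0.3]

```text
clock: 11.5
eef_pos: [0.4002, 0.1688, 0.0901]
tool_rot: [0.523, -0.477, -0.522, -0.476]
ft_force: [-0.0, -0.1, -1.5]
grip_width: 0.0427
```

Run:
```python
from h import *
rel(W(RACK,-.16,-.057,-.026),ori(RACK[1]))
L=snap("2");im,d,p=L["scene"]
a=np.clip(im[100:250,320:540,::-1].astype(float)*1.5,0,255).astype(np.uint8)
cv2.imwrite("pics/p11.png",cv2.resize(a,None,fx=3,fy=3,interpolation=cv2.INTER_NEAREST))
for n in L:
    im,d,p=L[n];C=cloud(d,p);h=cv2.cvtColor(im,cv2.COLOR_RGB2HSV)
    m=(h[...,0]>25)&(h[...,0]<45)&(h[...,1]>80)&(C[...,2]>.1)&(C[...,1]>.1)
    q=C[m]; c,t=RACK; q2=q[:,:2]-c; X=q2[:,0]*np.cos(t)+q2[:,1]*np.sin(t);Y=-q2[:,0]*np.sin(t)+q2[:,1]*np.cos(t)
    top=q[:,2]>np.percentile(q[:,2],60)-.006
    print(n,m.sum(),"x",np.percentile(X,[1,99]).round(4),"y",np.percentile(Y[top],[1,99]).round(4),"z",np.percentile(q[:,2],[1,50,99]).round(3), rect(np.c_[X[top],Y[top]]))
```

```text
shift [ 0.464 -0.004  0.017] turn [-0.011 -0.001 -0.001]  now [0.4002 0.1688 0.0901] t 11.5 F [-0.  -0.1 -1.5] w 0.0427 q [ 0.4   0.19 -0.34  1.04 -0.    0.31]
scene 505 x [-0.1681 -0.0791] y [-0.0826 -0.0413] z [0.135 0.155 0.157] ((-0.12506014108657837, -0.0632038414478302), (0.09592030942440033, 0.05832425504922867), 10.13943862915039)
top 376 x [-0.1573 -0.0826] y [-0.1053 -0.044 ] z [0.141 0.156 0.535] ((-0.1282578855752945, -0.07369907200336456), (0.10288047045469284, 0.046629369258880615), 20.51172637939453)
```

View pics/p11.png

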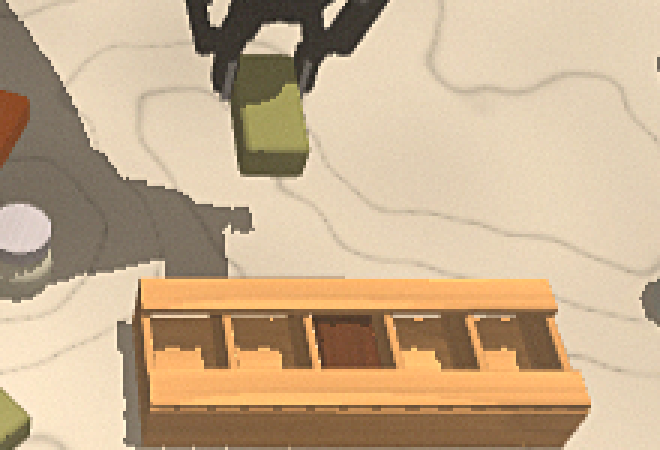

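Request:
apply_moves:
  targets: [0.15,0,0.017,-0.01,0,0,0.3,0.3,0,0.017,-0.01,0,0,0.3,0.4,0,0.017,-0.01,0,0,0.3,0.464,0,0.017,-0.01,0,0,0.3,0.464,0,0.017,-0.01,0,0,0.3,0.464,0,0.017,-0.01,0,0,0.3]

```text
clock: 12.1
eef_pos: [0.3992, 0.1729, -0.0262]
tool_rot: [-0.523, 0.476, 0.524, 0.474]
ft_force: [0.7, 0.3, -1.2]
grip_width: 0.0432
```

Run:
```python
from h import *
rel(W(RACK,-.068,-.057,-.026),ori(RACK[1]))
im,d=bot.camera("scene")
a=np.clip(im[100:250,320:540,::-1].astype(float)*1.5,0,255).astype(np.uint8)
cv2.imwrite("pics/p12.png",cv2.resize(a,None,fx=3,fy=3,interpolation=cv2.INTER_NEAREST))
```

```text
shift [-0.002 -0.374  0.   ] turn [-0.002 -0.002 -0.004]  now [ 0.3992  0.1729 -0.0262] t 12.1 F [ 0.7  0.3 -1.2] w 0.0432 q [ 0.41  0.35 -0.49  0.73 -0.    0.31]
```

View pics/p12.png

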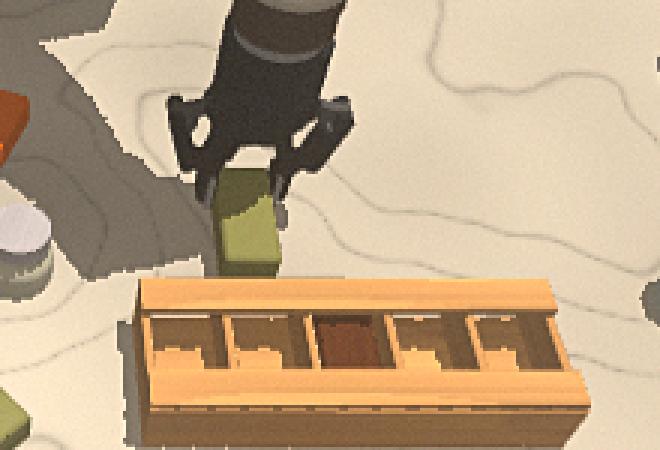

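Request:
apply_moves:
  targets: [0,-0.05,0,0,0,0,0.3,0,-0.1,0,0,0,0,0.3,0,-0.15,0,0,0,0,0.3,0,-0.2,0,0,0,0,0.3,0,-0.2,0,0,0,0,0.3,0,-0.2,0,0,0,0,0.3]

```text
clock: 12.65
eef_pos: [0.4513, 0.1792, -0.0242]
tool_rot: [0.524, -0.474, -0.523, -0.476]
ft_force: [-0.4, -0.1, -0.7]
grip_width: 0.0432
```

Request:
apply_moves:
  targets: [0,-0.04,0,0,0,0,0.3,0,-0.08,0,0,0,0,0.3,0,-0.12,0,0,0,0,0.3,0,-0.15,0,0,0,0,0.3,0,-0.172,0,0,0,0,0.3,0,-0.172,0,0,0,0,0.3]

```text
clock: 13.15
eef_pos: [0.4934, 0.1832, -0.0253]
tool_rot: [0.524, -0.474, -0.524, -0.475]
ft_force: [0.4, 0.8, -0.9]
grip_width: 0.043
```

Run:
```python
from h import *
rel(W(RACK,-.068,-.057,-.026),ori(RACK[1]))
im,d=bot.camera("scene")
a=np.clip(im[100:250,320:540,::-1].astype(float)*1.5,0,255).astype(np.uint8)
cv2.imwrite("pics/p13.png",cv2.resize(a,None,fx=3,fy=3,interpolation=cv2.INTER_NEAREST))
```

```text
shift [ 0.003  0.004 -0.004] turn [0.    0.001 0.003]  now [ 0.4934  0.1832 -0.0253] t 13.15 F [ 0.4  0.8 -0.9] w 0.043 q [ 0.36  0.49 -0.25  0.83 -0.    0.26]
```

View pics/p13.png

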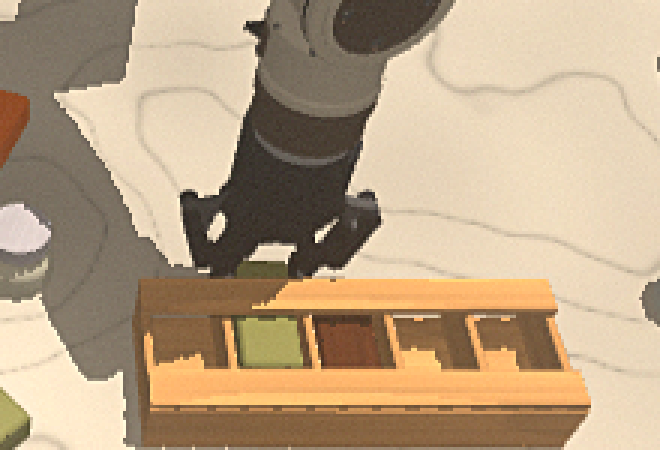

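Request:
apply_moves:
  targets: [0.008,0,0,0,0,0,0.3,0.012,0,0,0,0,0,0.3,0.012,0,0,0,0,0,0.75,0.012,0,0,0,0,0,0.75,0.012,0,0,0,0,0,0.75,0.012,0,0,0,0,0,0.75,0.012,0.1,0,0,0,0,0.75,0.012,0.25,0,0,0,0,0.75,0,0.4,0,0,0,0,0.75,0,0.48,0,0,0,0,0.4,0,0.48,0,0,0,0,0,0,0.48,0,0,0,0,0]

```text
clock: 14.2
eef_pos: [0.3724, 0.1713, -0.0254]
tool_rot: [0.524, -0.474, -0.524, -0.475]
ft_force: [0.4, 0.6, 0.5]
grip_width: 0.0282
```

Run:
```python
from h import *
relt(W(RACK,-.14,-.057,.03),ori(RACK[1],45))
L=snap("3")
a=np.clip(L["scene"][0][100:250,320:540,::-1].astype(float)*1.5,0,255).astype(np.uint8)
cv2.imwrite("pics/p14.png",cv2.resize(a,None,fx=3,fy=3,interpolation=cv2.INTER_NEAREST))
```

```text
shift [-0.108 -0.307 -0.004] turn [ 2.00e-03  1.00e-03 -1.57e+00]  now [ 0.3724  0.1713 -0.0254] t 14.2 F [0.4 0.6 0.5] w 0.0282 q [ 0.43  0.31 -0.56  0.71 -0.    0.33]
```

View pics/p14.png

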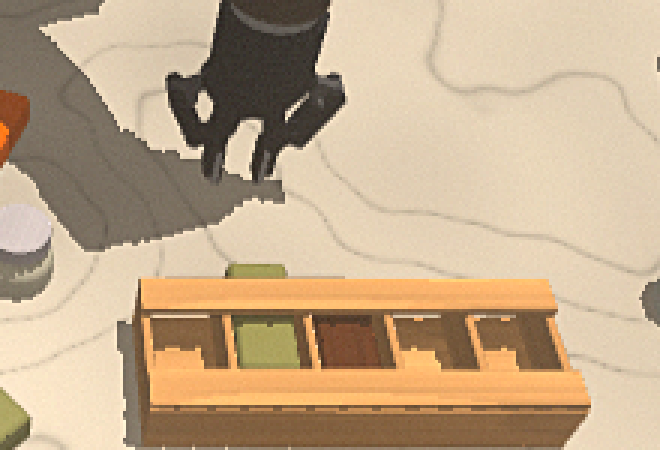

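Request:
apply_moves:
  targets: [-0.16,0,0,0,0,-0.2,0,-0.16,0,0,0,0,-0.4,0,-0.16,0,0,0,0,-0.6,0,-0.16,0,0,0,0,-0.8,0,-0.16,0,0,0,0,-1,0,-0.16,0,0,0,0,-1,0]

```text
clock: 14.8
eef_pos: [0.3663, 0.1673, 0.01]
tool_rot: [0.626, -0.333, -0.392, -0.587]
ft_force: [-2.7, -1.3, -1.6]
grip_width: 0.0001
```

Run:
```python
from h import *
relt(W(RACK,-.12,-.057,.026),ori(RACK[1],45))
```

```text
shift [ 0.239 -0.34   0.008] turn [ 0.01  -0.005 -0.584]  now [0.3663 0.1673 0.01  ] t 14.8 F [-2.7 -1.3 -1.6] w 0.0001 q [ 0.64  0.   -1.02  0.12 -0.25  0.48]
```

Request:
apply_moves:
  targets: [0.06,-0.085,0,0,0,-0.15,0,0.12,-0.17,0,0,0,-0.3,0,0.18,-0.255,0.008,0,0,-0.45,0,0.239,-0.34,0.008,0,0,-0.58,0,0.239,-0.34,0.008,0,0,-0.58,0,0.239,-0.34,0.008,0,0,-0.58,0,0.239,-0.34,0.008,0,0,-0.58,0]

```text
clock: 15.38
eef_pos: [0.4827, 0.1887, 0.0046]
tool_rot: [0.666, -0.242, -0.302, -0.638]
ft_force: [-0.4, -0.5, 0.1]
grip_width: 0.0001
```

Run:
```python
from h import *
relt(W(RACK,-.06,-.057,.022),ori(RACK[1],45))
im,d=bot.camera("scene"); p=bot.camera_params("scene"); np.save("cur_d.npy",d)
a=np.clip(im[100:250,320:540,::-1].astype(float)*1.5,0,255).astype(np.uint8)
cv2.imwrite("pics/p15.png",cv2.resize(a,None,fx=3,fy=3,interpolation=cv2.INTER_NEAREST))
C=cloud(d,p);o=bot.get_obs()
r=R.from_quat(o["tool_rot"]); q=r.inv().apply(C.reshape(-1,3)-o["eef_pos"])
m=(d.ravel()>0)&(np.abs(q[:,1])<.05)&(np.abs(q[:,2])<.025)&(C.reshape(-1,3)[:,2]>.015)
for lo in np.arange(-.12,.0,.01):
    s=q[m&(q[:,0]>=lo)&(q[:,0]<lo+.01)]
    if len(s): print(round(lo,3),len(s),"y",np.percentile(s[:,1],[5,95]).round(3),"z",np.percentile(s[:,2],[5,95]).round(3))
print(proj(o["eef_pos"],p),proj(o["eef_pos"]-.04*r.apply([1,0,0]),p))
```

```text
shift [ 0.158 -0.098 -0.029] turn [ 0.001 -0.011 -0.012]  now [0.4827 0.1887 0.0046] t 15.38 F [-0.4 -0.5  0.1] w 0.0001 q [ 0.6   0.32 -1.08 -0.54 -0.35  0.37]
-0.12 88 y [-0.017 -0.005] z [-0.022  0.019]
-0.11 87 y [-0.018  0.015] z [-0.016  0.015]
-0.1 76 y [-0.013  0.011] z [-0.016  0.019]
-0.09 110 y [-0.013  0.001] z [-0.022  0.022]
-0.08 58 y [-0.011  0.   ] z [-0.014  0.014]
-0.07 63 y [-0.011 -0.001] z [-0.012  0.012]
-0.06 53 y [-0.011 -0.001] z [-0.013  0.013]
-0.05 53 y [-0.011  0.003] z [-0.012  0.011]
-0.04 10 y [-0.01   0.006] z [-0.006  0.005]
-0.03 17 y [-0.02  -0.015] z [-0.022  0.009]
-0.02 76 y [-0.049 -0.02 ] z [-0.023  0.013]
[[405.6757791  196.40617229]] [[406.37915058 178.85214753]]
```

View pics/p15.png

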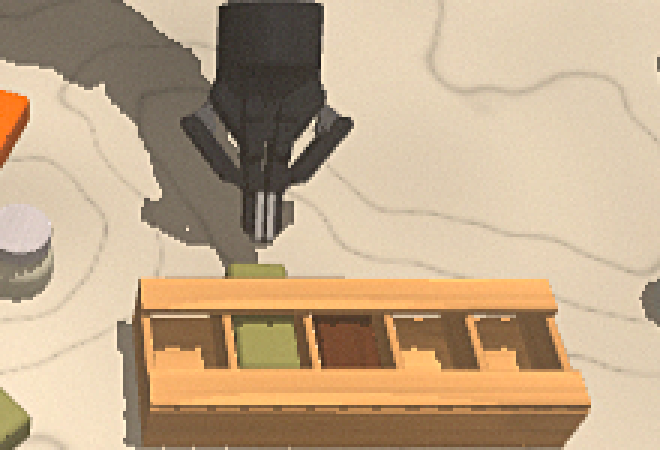

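Request:
apply_moves:
  targets: [0.04,-0.02,-0.029,0,0,0,0,0.07,-0.03,-0.029,0,0,0,0,0.1,-0.05,-0.029,0,0,0,0,0.13,-0.07,-0.029,0,0,0,0,0.158,-0.098,-0.029,0,0,0,0,0.158,-0.098,-0.029,0,0,0,0,0.158,-0.098,-0.029,0,0,0,0]

```text
clock: 16.02
eef_pos: [0.5285, 0.1859, -0.0048]
tool_rot: [0.666, -0.24, -0.301, -0.639]
ft_force: [0.4, 0.7, -0.5]
grip_width: 0.0
```

Run:
```python
from h import *
relt(W(RACK,-.052,-.057,.022),ori(RACK[1],45))
im,d=bot.camera("scene"); 
a=np.clip(im[100:250,320:540,::-1].astype(float)*1.5,0,255).astype(np.uint8)
cv2.imwrite("pics/p16.png",cv2.resize(a,None,fx=3,fy=3,interpolation=cv2.INTER_NEAREST))
```

```text
shift [ 0.027 -0.019 -0.001] turn [-0.001 -0.008 -0.004]  now [ 0.5285  0.1859 -0.0048] t 16.02 F [ 0.4  0.7 -0.5] w 0.0 q [ 0.52  0.39 -1.01 -0.56 -0.3   0.31]
```

View pics/p16.png

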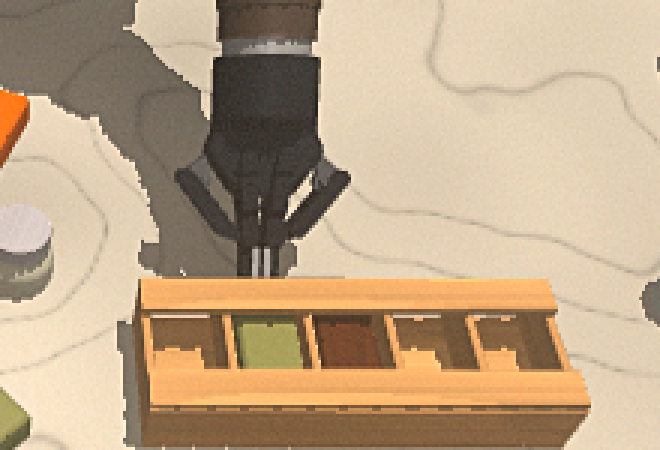

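Request:
apply_moves:
  targets: [0.008,-0.008,0,0,0,0,0,0.016,-0.016,0,0,0,0,0,0.024,-0.024,0,0,0,0,0,0.024,-0.024,0,0,0,0,0,0.024,-0.024,0,0,0,0,0]

```text
clock: 16.48
eef_pos: [0.5332, 0.1858, -0.007]
tool_rot: [0.666, -0.242, -0.304, -0.637]
ft_force: [-8.0, -0.9, 4.3]
grip_width: 0.0003
```

Request:
apply_moves:
  targets: [0.006,-0.006,0,0,0,0,0,0.012,-0.012,0,0,0,0,0,0.012,-0.012,0,0,0,0,0]

```text
clock: 16.73
eef_pos: [0.5332, 0.1856, -0.0087]
tool_rot: [0.666, -0.243, -0.306, -0.635]
ft_force: [-24.6, -0.2, 15.7]
grip_width: 0.0002
```

Run:
```python
from h import *
relt(W(RACK,-.048,-.057,.022),ori(RACK[1],45))
```

```text
shift [ 0.013 -0.028  0.002] turn [ 0.01  -0.005 -0.027]  now [ 0.5332  0.1856 -0.0087] t 16.73 F [-24.6  -0.2  15.7] w 0.0002 q [ 0.5   0.4  -0.99 -0.54 -0.28  0.29]
```

Request:
apply_moves:
  targets: [-0.05,0.05,0,0,0,0,0,-0.12,0.12,0,0,0,0,0,-0.17,0.17,0,0,0,0,0,-0.3,0.05,0,0,0,0.2,0,-0.42,-0.08,0,0,0,0.4,0,-0.55,-0.2,0,0,0,0.6,0,-0.55,-0.2,0,0,0,0.8,0,-0.55,-0.2,0,0,0,1,0,-0.55,-0.2,0,0,0,1,0]

```text
clock: 17.48
eef_pos: [0.4836, 0.1841, 0.1006]
tool_rot: [0.614, -0.355, -0.41, -0.573]
ft_force: [0.9, 0.7, -0.6]
grip_width: -0.0
```

Run:
```python
from h import *
relt(W(CASE,.09,-.076,.15),ori(CASE[1]))
L=snap("4")
a=np.clip(L["scene"][0][140:290,320:540,::-1].astype(float)*1.5,0,255).astype(np.uint8)
cv2.imwrite("pics/p17.png",cv2.resize(a,None,fx=3,fy=3,interpolation=cv2.INTER_NEAREST))
a=np.clip(L["top"][0][160:240,155:355,::-1].astype(float)*1.5,0,255).astype(np.uint8)
cv2.imwrite("pics/p17b.png",cv2.resize(a,None,fx=4,fy=4,interpolation=cv2.INTER_NEAREST))
```

```text
shift [ 0.092 -0.26  -2.097] turn [0.389 0.07  0.848]  now [0.4836 0.1841 0.1006] t 17.48 F [ 0.9  0.7 -0.6] w -0.0 q [ 0.47  0.05 -0.59  0.53 -0.15  0.34]
```

View pics/p17.png

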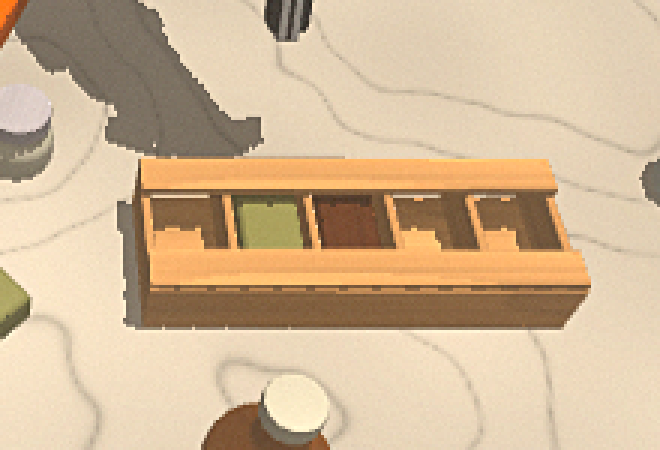

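View pics/p17b.png

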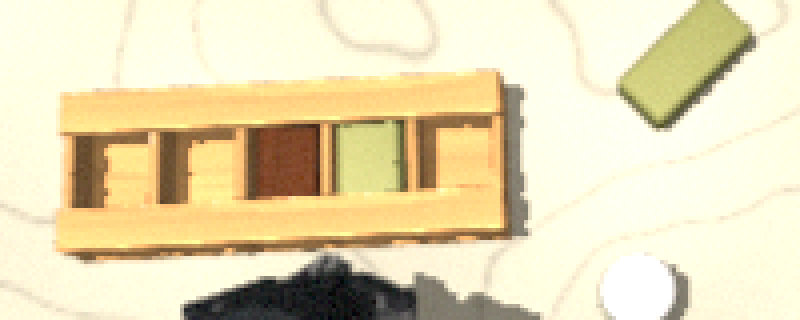

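Request:
apply_moves:
  targets: [0,0,-0.1,0.05,0,0.15,0,0,-0.02,-0.25,0.1,0.02,0.3,0,0,-0.05,-0.4,0.2,0.04,0.5,0,0.02,-0.08,-0.55,0.3,0.06,0.7,0,0.03,-0.1,-0.7,0.39,0.07,0.85,0,0.03,-0.1,-0.85,0.39,0.07,0.85,0,0.03,-0.1,-1,0.39,0.07,0.85,0,0.03,-0.1,-1,0.39,0.07,0.85,0]

```text
clock: 18.25
eef_pos: [0.5353, -0.0683, 0.1027]
tool_rot: [-0.474, 0.526, 0.471, 0.526]
ft_force: [-0.5, 1.3, -0.0]
grip_width: -0.0001
```

Run:
```python
from h import *
relt(W(CASE,.09,-.076,.15),ori(CASE[1]))
```

```text
shift [-0.026 -0.382 -1.016] turn [-0.018 -0.005  0.004]  now [ 0.5353 -0.0683  0.1027] t 18.25 F [-0.5  1.3 -0. ] w -0.0001 q [-0.13  0.37 -0.05  1.14 -0.   -0.02]
```

Request:
apply_moves:
  targets: [-0.02,-0.13,-0.14,0,0,0,0,-0.026,-0.25,-0.28,0,0,0,0,-0.026,-0.34,-0.43,0,0,0,0,-0.026,-0.38,-0.6,0,0,0,0,-0.026,-0.38,-0.77,0,0,0,0,-0.026,-0.38,-0.93,0,0,0,0,-0.026,-0.38,-1,0,0,0,0,-0.026,-0.38,-1,0,0,0,0,-0.026,-0.38,-1,0,0,0,0]

```text
clock: 19.0
eef_pos: [0.6034, -0.3215, 0.1093]
tool_rot: [-0.474, 0.524, 0.474, 0.526]
ft_force: [-0.5, 0.2, -0.7]
grip_width: -0.0002
```

Run:
```python
from h import *
relt(W(CASE,.085,-.076,.062),ori(CASE[1]))
```

```text
shift [ 0.349  0.018 -0.039] turn [-0.008  0.003  0.002]  now [ 0.6034 -0.3215  0.1093] t 19.0 F [-0.5  0.2 -0.7] w -0.0002 q [-0.49  0.65  0.43  1.35  0.   -0.39]
```

Request:
apply_moves:
  targets: [0.1,0,-0.039,0,0,0,0,0.25,0,-0.039,0,0,0,0,0.349,0,-0.039,0,0,0,0,0.349,0,-0.039,0,0,0,0,0.349,0.03,-0.039,0,0,0,0,0.349,0.06,-0.039,0,0,0,0,0.349,0.09,-0.039,0,0,0,0,0.349,0.12,-0.039,0,0,0,0,0.349,0.15,-0.039,0,0,0,0,0.349,0.18,-0.039,0,0,0,0,0.349,0.2,-0.039,0,0,0,0,0.349,0.2,-0.039,0,0,0,0]

```text
clock: 20.0
eef_pos: [0.5553, -0.3236, 0.0253]
tool_rot: [-0.476, 0.522, 0.473, 0.526]
ft_force: [4.5, 2.2, -1.8]
grip_width: 0.0002
```

Run:
```python
from h import *
relt(W(CASE,.0155,-.076,.062),ori(CASE[1]))
im,d=bot.camera("scene"); p=bot.camera_params("scene")
a=np.clip(im[90:250,120:300,::-1].astype(float)*1.5,0,255).astype(np.uint8)
cv2.imwrite("pics/p18.png",cv2.resize(a,None,fx=3.5,fy=3.5,interpolation=cv2.INTER_NEAREST))
```

```text
shift [ 0.013  0.105 -0.011] turn [0.001 0.003 0.013]  now [ 0.5553 -0.3236  0.0253] t 20.0 F [ 4.5  2.2 -1.8] w 0.0002 q [-0.53  0.62  0.15  1.09  0.   -0.43]
```

View pics/p18.png

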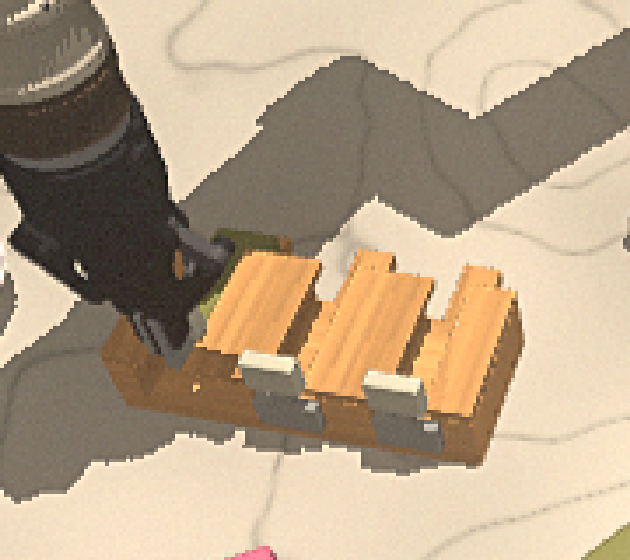

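Request:
apply_moves:
  targets: [0.005,0.02,0,0,0,0,0,0.005,0.04,0,0,0,0,0,0.005,0.06,0,0,0,0,0,0.005,0.08,0,0,0,0,0,0.005,0.1,0,0,0,0,0,0.005,0.112,0,0,0,0,0,0.005,0.118,0,0,0,0,0,0.005,0.118,0,0,0,0,0]

```text
clock: 20.72
eef_pos: [0.5302, -0.3215, 0.0252]
tool_rot: [-0.479, 0.52, 0.472, 0.527]
ft_force: [9.6, 2.1, -1.7]
grip_width: -0.0001
```

Run:
```python
from h import *
relt(W(CASE,.0155,-.076,.062),ori(CASE[1]))
```

```text
shift [ 0.013  0.004 -0.009] turn [0.003 0.001 0.029]  now [ 0.5302 -0.3215  0.0252] t 20.72 F [ 9.6  2.1 -1.7] w -0.0001 q [-0.55  0.58  0.07  1.05  0.01 -0.45]
```

Request:
apply_moves:
  targets: [0,-0.1,0,0,0,0,0,0,-0.2,0,0,0,0,0,0,-0.29,0,0,0,0,0,0,-0.29,0,0,0,0,0,-0.15,-0.29,0,0,0,0,0.75,-0.3,-0.29,0,0,0,0,0.75,-0.4,-0.29,0,0,0,0,0.75,-0.4,-0.15,0,0,0,0,0.75,-0.4,0,0,0,0,0,0.75,-0.4,0.15,0,0,0,0,0.75,-0.4,0.3,0,0,0,0,0.75,-0.4,0.3,0,0,0,0,0.75]

```text
clock: 21.72
eef_pos: [0.4391, -0.3107, 0.1209]
tool_rot: [-0.47, 0.526, 0.477, 0.524]
ft_force: [1.1, 0.7, -0.5]
grip_width: 0.0642
```

Run:
```python
from h import *
relt(W(CASE,-.088,-.076,.11),ori(CASE[1]))
```

```text
shift [ 0.204  0.049 -0.018] turn [-0.008  0.009 -0.018]  now [ 0.4391 -0.3107  0.1209] t 21.72 F [ 1.1  0.7 -0.5] w 0.0642 q [-0.62  0.36 -0.01  1.2  -0.   -0.51]
```

Request:
apply_moves:
  targets: [0.1,0.049,-0.018,0,0,0,0.75,0.2,0.049,-0.018,0,0,0,0.75,0.2,0.049,-0.018,0,0,0,0.75,0.2,0.049,-0.018,0,0,0,0.75,0.2,0.049,-0.018,0,0,0,0.75]

```text
clock: 22.13
eef_pos: [0.4378, -0.318, 0.0736]
tool_rot: [-0.476, 0.523, 0.473, 0.525]
ft_force: [0.5, -0.9, 0.8]
grip_width: 0.0643
```

Run:
```python
from h import *
relt(W(CASE,-.088,-.076,.012),ori(CASE[1]))
im,d=bot.camera("scene"); p=bot.camera_params("scene")
a=np.clip(im[90:250,100:280,::-1].astype(float)*1.5,0,255).astype(np.uint8)
cv2.imwrite("pics/p19.png",cv2.resize(a,None,fx=3.5,fy=3.5,interpolation=cv2.INTER_NEAREST))
```

```text
shift [0.406 0.05  0.014] turn [-0.002 -0.001  0.008]  now [ 0.4378 -0.318   0.0736] t 22.13 F [ 0.5 -0.9  0.8] w 0.0643 q [-0.63  0.4  -0.1   1.08  0.   -0.53]
```

View pics/p19.png

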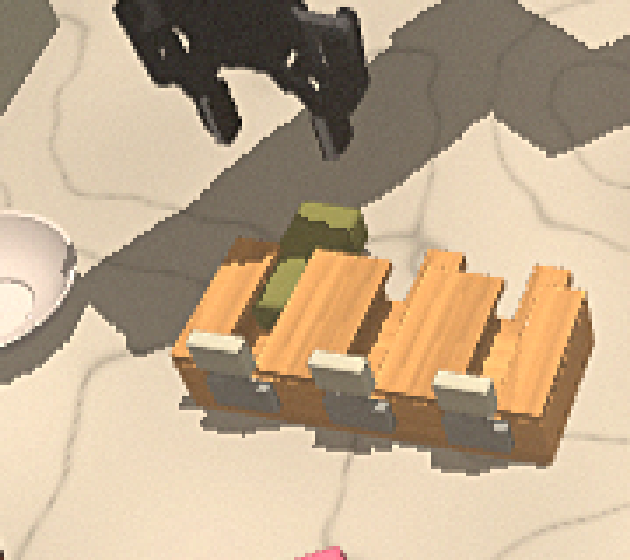

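Run:
```python
from h import *
im,d=bot.camera("scene"); p=bot.camera_params("scene");C=cloud(d,p);h=cv2.cvtColor(im,cv2.COLOR_RGB2HSV)
m=(h[...,0]>25)&(h[...,0]<45)&(h[...,1]>80)&(C[...,2]>.034)&(C[...,2]<.048)&(C[...,1]<-.15)
q=C[m]; c,t=CASE; q2=q[:,:2]-c; X=q2[:,0]*np.cos(t)+q2[:,1]*np.sin(t);Y=-q2[:,0]*np.sin(t)+q2[:,1]*np.cos(t)
k=X<-.055; print(m.sum(),np.percentile(X,[1,99]),np.percentile(Y[k],[2,98]),rect(np.c_[X[k],Y[k]]))
```

```text
236 [-0.09911717 -0.00786011] [-0.09647378 -0.05664044] ((-0.07819013297557831, -0.0769624188542366), (0.042784638702869415, 0.044272519648075104), 84.74545288085938)
```

Request:
apply_moves:
  targets: [0,0.05,0.014,0,0,0,0.75,0.1,0.05,0.014,0,0,0,0.75,0.2,0.05,0.014,0,0,0,0.75,0.3,0.05,0.014,0,0,0,0.75,0.37,0.05,0.014,0,0,0,0.75,0.4,0.05,0.014,0,0,0,0.75,0.406,0.05,0.014,0,0,0,0.75,0.406,0.05,0.014,0,0,0,0.75,0.406,0.05,0.014,0,0,0,0.75]

```text
clock: 22.98
eef_pos: [0.4268, -0.3139, -0.0278]
tool_rot: [-0.476, 0.523, 0.473, 0.525]
ft_force: [0.3, -0.8, 0.4]
grip_width: 0.064
```

Run:
```python
from h import *
relt(W(CASE,-.088,-.076,.012),ori(CASE[1]))
```

```text
shift [0.001 0.003 0.001] turn [-0.002 -0.002  0.01 ]  now [ 0.4268 -0.3139 -0.0278] t 22.98 F [ 0.3 -0.8  0.4] w 0.064 q [-0.64  0.49 -0.25  0.82  0.   -0.54]
```

Grip and draw out.

Request:
apply_moves:
  targets: [0,0,0,0,0,0,0.3,0,0,0,0,0,0,0.3,0,0,0,0,0,0,0.3,0,0,0,0,0,0,0.3,0,0,0,0,0,0,0.3,0,0,0,0,0,0,0.3]

```text
clock: 23.48
eef_pos: [0.4267, -0.3141, -0.0274]
tool_rot: [-0.476, 0.523, 0.473, 0.525]
ft_force: [-0.6, -0.5, 5.7]
grip_width: 0.0437
```

Request:
apply_moves:
  targets: [-0.006,0.02,0,0,0,0,0.3,-0.006,0.06,0,0,0,0,0.3,-0.008,0.1,0,0,0,0,0.3,-0.008,0.14,0,0,0,0,0.3,-0.008,0.18,0,0,0,0,0.3,-0.008,0.22,0,0,0,0,0.3,-0.008,0.26,0,0,0,0,0.3,-0.008,0.26,0,0,0,0,0.3]

```text
clock: 24.15
eef_pos: [0.3577, -0.3059, -0.0274]
tool_rot: [-0.474, 0.524, 0.474, 0.525]
ft_force: [-3.4, 0.9, 3.1]
grip_width: 0.0431
```

Run:
```python
from h import *
relt(W(RACK,-.17,-.114,.13),ori(RACK[1]))
im,d=bot.camera("scene"); p=bot.camera_params("scene")
a=np.clip(im[60:250,120:300,::-1].astype(float)*1.5,0,255).astype(np.uint8)
cv2.imwrite("pics/p20.png",cv2.resize(a,None,fx=3.1,fy=3.1,interpolation=cv2.INTER_NEAREST))
```

```text
shift [-0.468  0.016  1.692] turn [-0.398  0.002  0.   ]  now [ 0.3577 -0.3059 -0.0274] t 24.15 F [-3.4  0.9  3.1] w 0.0431 q [-0.71  0.41 -0.4   0.76  0.   -0.61]
```

View pics/p20.png

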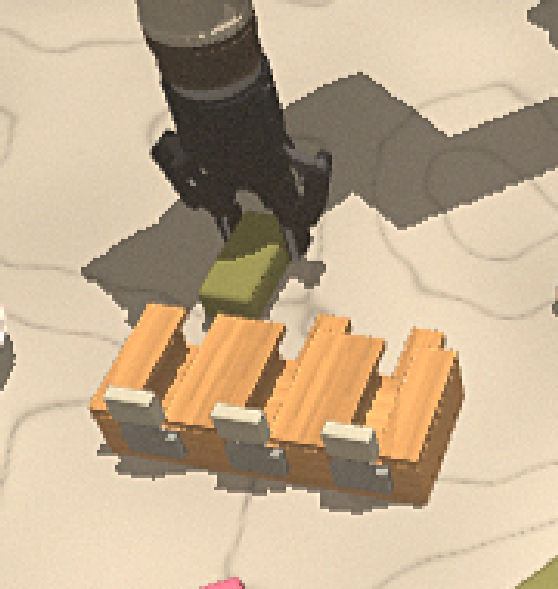

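Request:
apply_moves:
  targets: [-0.15,0,0,0,0,0,0.3,-0.3,0,0,0,0,0,0.3,-0.42,0,0,0,0,0,0.3,-0.468,0,0.1,0,0,0,0.3,-0.468,0,0.22,0,0,0,0.3,-0.468,0,0.35,-0.1,0,0,0.3,-0.468,0,0.48,-0.2,0,0,0.3,-0.468,0,0.61,-0.3,0,0,0.3,-0.468,0,0.74,-0.4,0,0,0.3,-0.468,0,0.87,-0.4,0,0,0.3,-0.468,0,1,-0.4,0,0,0.3,-0.468,0,1,-0.4,0,0,0.3]

```text
clock: 25.2
eef_pos: [0.3849, -0.053, 0.0894]
tool_rot: [-0.526, 0.471, 0.526, 0.474]
ft_force: [-1.0, 0.3, -2.4]
grip_width: 0.0428
```

Run:
```python
from h import *
relt(W(RACK,-.17,-.114,.13),ori(RACK[1]))
```

```text
shift [-0.    -0.118  0.664] turn [0.02  0.006 0.004]  now [ 0.3849 -0.053   0.0894] t 25.2 F [-1.   0.3 -2.4] w 0.0428 q [-0.14  0.1  -0.45  1.02  0.   -0.25]
```

Request:
apply_moves:
  targets: [0,-0.02,0.12,0.02,0,0,0.3,0,-0.05,0.25,0.02,0,0,0.3,0,-0.08,0.38,0.02,0,0,0.3,0,-0.118,0.5,0.02,0,0,0.3,0,-0.118,0.6,0.02,0,0,0.3,0,-0.118,0.664,0.02,0,0,0.3,0,-0.118,0.664,0.02,0,0,0.3,0,-0.118,0.664,0.02,0,0,0.3,0,-0.118,0.664,0.02,0,0,0.3]

```text
clock: 25.95
eef_pos: [0.3977, 0.1096, 0.0895]
tool_rot: [0.523, -0.477, -0.521, -0.477]
ft_force: [0.3, 0.7, -1.9]
grip_width: 0.0435
```

```bash
cat >> h.py <<'E'
def held(crop=(100,250,320,540),name="x"):
    im,d=bot.camera("scene"); p=bot.camera_params("scene");C=cloud(d,p);h=cv2.cvtColor(im,cv2.COLOR_RGB2HSV)
    m=(h[...,0]>25)&(h[...,0]<45)&(h[...,1]>80)&(C[...,2]>.1)
    q=C[m]; c,t=RACK; q2=q[:,:2]-c; X=q2[:,0]*np.cos(t)+q2[:,1]*np.sin(t);Y=-q2[:,0]*np.sin(t)+q2[:,1]*np.cos(t)
    zt=np.percentile(q[:,2],80);top=q[:,2]>zt-.006
    for lo,hi in((-1,-.13),(-.13,-.11),(-.11,1)):
        k=top&(X>lo)&(X<hi)
        if k.sum()>5: print(lo,k.sum(),"y",np.percentile(Y[k],[2,98]).round(4),"z",np.median(q[k,2]).round(4))
    print("x",np.percentile(X,[1,99]).round(4),"ztop",zt.round(4))
    a,b,c,e=crop
    cv2.imwrite(f"pics/{name}.png",cv2.resize(np.clip(im[a:b,c:e,::-1].astype(float)*1.5,0,255).astype(np.uint8),None,fx=3,fy=3,interpolation=cv2.INTER_NEAREST))
E
python3 - <<'E'
from h import *
rel(W(RACK,-.17,-.114,-.028),ori(RACK[1]))
held(name="p21")
E
```

```text
shift [0.47  0.004 0.024] turn [-0.015 -0.001  0.004]  now [0.3977 0.1096 0.0895] t 25.95 F [ 0.3  0.7 -1.9] w 0.0435 q [ 0.27  0.15 -0.4   1.03 -0.    0.18]
-1 186 y [-0.1559 -0.0996] z 0.1567
-0.13 137 y [-0.1413 -0.1006] z 0.1563
-0.11 187 y [-0.2493 -0.1017] z 0.1562
x [-0.1783  0.4619] ztop 0.1574
```

View pics/p21.png

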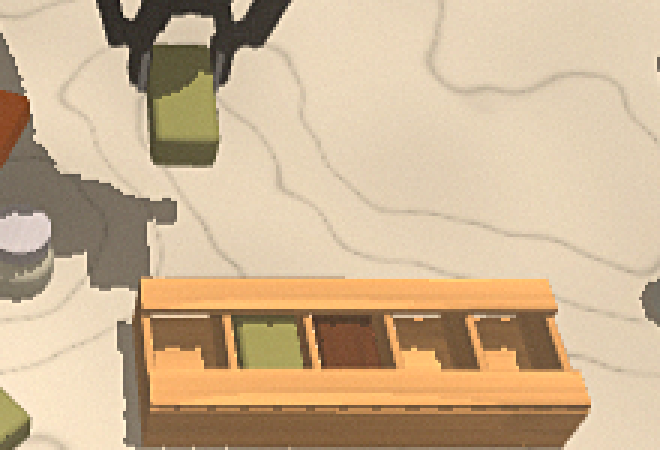

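Request:
apply_moves:
  targets: [0.15,0,0.024,-0.015,0,0,0.3,0.3,0,0.024,-0.015,0,0,0.3,0.4,0,0.024,-0.015,0,0,0.3,0.466,0,0.024,-0.015,0,0,0.3,0.466,0,0.024,-0.015,0,0,0.3,0.466,0,0.024,-0.015,0,0,0.3]

```text
clock: 26.5
eef_pos: [0.3969, 0.1152, -0.0272]
tool_rot: [0.524, -0.476, -0.523, -0.475]
ft_force: [0.0, -0.2, -2.2]
grip_width: 0.0433
```

Run:
```python
from h import *
rel(W(RACK,-.068,-.114,-.027),ori(RACK[1]))
im,d=bot.camera("scene")
a=np.clip(im[100:250,320:540,::-1].astype(float)*1.5,0,255).astype(np.uint8)
cv2.imwrite("pics/p22.png",cv2.resize(a,None,fx=3,fy=3,interpolation=cv2.INTER_NEAREST))
```

```text
shift [-0.001 -0.406  0.002] turn [-0.003 -0.001  0.   ]  now [ 0.3969  0.1152 -0.0272] t 26.5 F [ 0.  -0.2 -2.2] w 0.0433 q [ 0.28  0.32 -0.55  0.71 -0.    0.19]
```

View pics/p22.png

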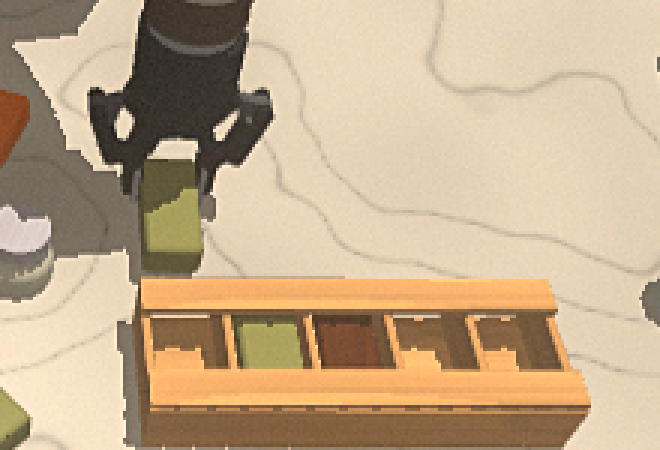

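Request:
apply_moves:
  targets: [0,-0.05,0.002,0,0,0,0.3,0,-0.1,0.002,0,0,0,0.3,0,-0.15,0.002,0,0,0,0.3,0,-0.2,0.002,0,0,0,0.3,0,-0.2,0.002,0,0,0,0.3,0,-0.2,0.002,0,0,0,0.3]

```text
clock: 27.05
eef_pos: [0.4491, 0.1219, -0.0251]
tool_rot: [0.525, -0.473, -0.522, -0.477]
ft_force: [0.6, 0.2, -1.8]
grip_width: 0.0432
```

Request:
apply_moves:
  targets: [0,-0.04,0,0,0,0,0.3,0,-0.08,0,0,0,0,0.3,0,-0.12,0,0,0,0,0.3,0,-0.16,0,0,0,0,0.3,0,-0.185,0,0,0,0,0.3,0,-0.204,0,0,0,0,0.3,0,-0.204,0,0,0,0,0.3]

```text
clock: 27.63
eef_pos: [0.4988, 0.1268, -0.026]
tool_rot: [0.525, -0.474, -0.523, -0.476]
ft_force: [0.4, 0.7, -1.8]
grip_width: 0.0431
```

Run:
```python
from h import *
rel(W(RACK,-.068,-.114,-.027),ori(RACK[1]))
im,d=bot.camera("scene")
a=np.clip(im[100:250,320:540,::-1].astype(float)*1.5,0,255).astype(np.uint8)
cv2.imwrite("pics/p23.png",cv2.resize(a,None,fx=3,fy=3,interpolation=cv2.INTER_NEAREST))
```

```text
shift [ 0.004  0.004 -0.006] turn [-0.     0.     0.007]  now [ 0.4988  0.1268 -0.026 ] t 27.63 F [ 0.4  0.7 -1.8] w 0.0431 q [ 0.25  0.47 -0.29  0.81 -0.    0.15]
```

View pics/p23.png

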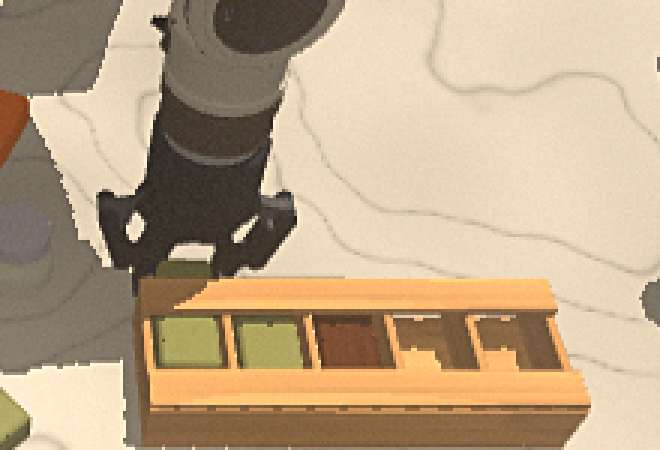

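Request:
apply_moves:
  targets: [0.008,0,0,0,0,0,0.3,0.01,0,0,0,0,0,0.3,0.01,0,0,0,0,0,0.7,0.01,0,0,0,0,0,0.7,0.01,0,0,0,0,0,0.7,0.01,0,0,0,0,0,0.7,0.01,0.1,0,0,0,0,0.7,0.01,0.25,0,0,0,0,0.7,0,0.36,0,0,0,0,0.7,-0.08,0.4,0,0,0,0,0.4,-0.16,0.4,0,0,0,0,0,-0.16,0.4,0,0,0,0,0]

```text
clock: 28.68
eef_pos: [0.4003, 0.1176, 0.0163]
tool_rot: [0.526, -0.472, -0.522, -0.477]
ft_force: [0.7, -0.3, 1.5]
grip_width: 0.0243
```

Request:
apply_moves:
  targets: [0,0,0,0,0,-0.2,0,0,0,0,0,0,-0.4,0,0,0,0,0,0,-0.6,0,0,0,0,0,0,-0.8,0,0,0,0,0,0,-1,0,0,0,0,0,0,-1,0]

```text
clock: 29.18
eef_pos: [0.388, 0.1131, 0.0076]
tool_rot: [0.625, -0.333, -0.392, -0.587]
ft_force: [-2.7, -1.1, -2.9]
grip_width: 0.0
```

Run:
```python
from h import *
relt(W(RACK,-.12,-.114,.024),ori(RACK[1],45))
im,d=bot.camera("scene")
a=np.clip(im[100:250,320:540,::-1].astype(float)*1.5,0,255).astype(np.uint8)
cv2.imwrite("pics/p24.png",cv2.resize(a,None,fx=3,fy=3,interpolation=cv2.INTER_NEAREST))
```

```text
shift [ 0.206 -0.284  0.005] turn [ 0.007 -0.004 -0.586]  now [0.388  0.1131 0.0076] t 29.18 F [-2.7 -1.1 -2.9] w 0.0 q [ 0.41 -0.01 -1.05  0.06 -0.15  0.27]
```

View pics/p24.png

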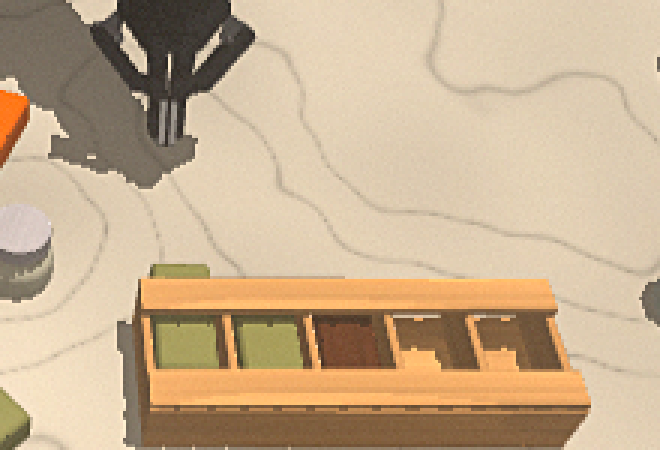

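Run:
```python
from h import *
relt(W(RACK,-.10,-.114,.024),ori(RACK[1],48))
```

```text
shift [ 0.246 -0.33   0.001] turn [ 0.006 -0.003 -0.48 ]  now [0.3915 0.1146 0.0094] t 29.23 F [-0.6  0.3  0.2] w 0.0001 q [ 0.41 -0.   -1.04  0.06 -0.15  0.27]
```

Request:
apply_moves:
  targets: [0.08,-0.11,0,0,0,0,0,0.16,-0.22,0,0,0,-0.12,0,0.246,-0.33,0,0,0,-0.24,0,0.246,-0.33,0,0,0,-0.36,0,0.246,-0.33,0,0,0,-0.48,0,0.246,-0.33,0,0,0,-0.48,0,0.246,-0.33,0,0,0,-0.48,0]

```text
clock: 29.82
eef_pos: [0.5025, 0.128, -0.0016]
tool_rot: [0.66, -0.255, -0.318, -0.631]
ft_force: [0.0, 0.8, -0.0]
grip_width: -0.0
```

Run:
```python
from h import *
relt(W(RACK,-.065,-.114,.022),ori(RACK[1],48))
```

```text
shift [ 0.085 -0.058 -0.009] turn [ 0.002 -0.002  0.004]  now [ 0.5025  0.128  -0.0016] t 29.82 F [ 0.   0.8 -0. ] w -0.0 q [ 0.37  0.3  -1.08 -0.53 -0.18  0.2 ]
```

Request:
apply_moves:
  targets: [0.02,-0.015,-0.009,0,0,0,0,0.04,-0.03,-0.009,0,0,0,0,0.06,-0.045,-0.009,0,0,0,0,0.085,-0.058,-0.009,0,0,0,0,0.085,-0.058,-0.009,0,0,0,0,0.085,-0.058,-0.009,0,0,0,0]

```text
clock: 30.32
eef_pos: [0.5283, 0.1282, -0.0055]
tool_rot: [0.66, -0.253, -0.316, -0.632]
ft_force: [-0.9, -0.8, -0.4]
grip_width: 0.0004
```

Run:
```python
from h import *
relt(W(RACK,-.054,-.114,.022),ori(RACK[1],48))
im,d=bot.camera("scene")
a=np.clip(im[100:250,320:540,::-1].astype(float)*1.5,0,255).astype(np.uint8)
cv2.imwrite("pics/p25.png",cv2.resize(a,None,fx=3,fy=3,interpolation=cv2.INTER_NEAREST))
```

```text
shift [ 0.034 -0.024  0.001] turn [-0.001 -0.002  0.016]  now [ 0.5283  0.1282 -0.0055] t 30.32 F [-0.9 -0.8 -0.4] w 0.0004 q [ 0.34  0.34 -1.03 -0.53 -0.16  0.18]
```

View pics/p25.png

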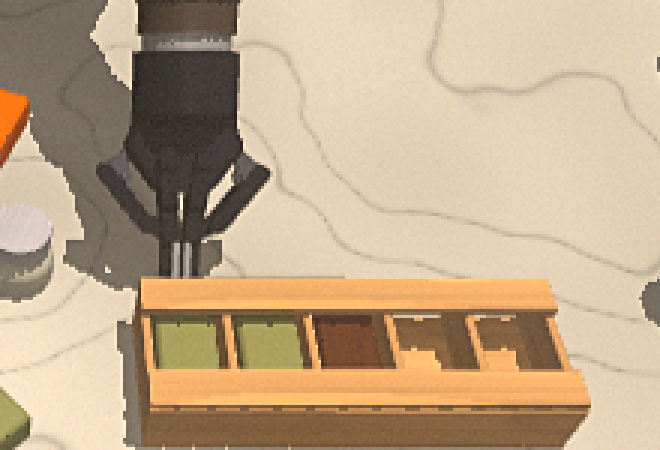

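Request:
apply_moves:
  targets: [0.01,-0.008,0,0,0,0,0,0.02,-0.016,0,0,0,0,0,0.032,-0.026,0,0,0,0,0,0.036,-0.028,0,0,0,0,0,0.036,-0.028,0,0,0,0,0]

```text
clock: 30.78
eef_pos: [0.5371, 0.1288, -0.0088]
tool_rot: [0.66, -0.254, -0.317, -0.631]
ft_force: [-5.6, -0.7, 1.9]
grip_width: 0.0
```

Run:
```python
from h import *
relt(W(RACK,-.054,-.114,.022),ori(RACK[1],48))
```

```text
shift [ 0.001 -0.007  0.001] turn [ 0.002 -0.002  0.008]  now [ 0.5371  0.1288 -0.0088] t 30.78 F [-5.6 -0.7  1.9] w 0.0 q [ 0.33  0.36 -1.01 -0.52 -0.16  0.18]
```

Request:
apply_moves:
  targets: [0.006,-0.007,0,0,0,0,0,0.012,-0.014,0,0,0,0,0,0.012,-0.014,0,0,0,0,0]

```text
clock: 31.03
eef_pos: [0.5371, 0.1286, -0.0112]
tool_rot: [0.66, -0.257, -0.32, -0.63]
ft_force: [-16.9, -1.0, 9.3]
grip_width: 0.0
```

Run:
```python
from h import *
relt(W(RACK,-.054,-.114,.022),ori(RACK[1],48))
```

```text
shift [-0.006 -0.014  0.002] turn [ 0.005 -0.001 -0.007]  now [ 0.5371  0.1286 -0.0112] t 31.03 F [-16.9  -1.    9.3] w 0.0 q [ 0.33  0.36 -1.01 -0.51 -0.15  0.17]
```

Request:
apply_moves:
  targets: [-0.05,0.05,0,0,0,0,0,-0.12,0.12,0,0,0,0,0,-0.17,0.17,0,0,0,0,0,-0.3,0.05,0,0,0,0.2,0.5,-0.42,-0.08,0,0,0,0.4,0.5,-0.55,-0.2,0,0,0,0.6,0.75,-0.55,-0.2,0,0,0,0.8,0.75,-0.55,-0.2,0,0,0,1,0.75,-0.55,-0.2,0,0,0,1,0.75]

```text
clock: 31.78
eef_pos: [0.4918, 0.126, 0.1064]
tool_rot: [0.604, -0.37, -0.426, -0.563]
ft_force: [0.9, 0.5, -0.6]
grip_width: 0.0636
```

Run:
```python
from h import *
L=snap("5")
a=np.clip(L["scene"][0][140:290,260:480,::-1].astype(float)*1.5,0,255).astype(np.uint8)
cv2.imwrite("pics/p26.png",cv2.resize(a,None,fx=3,fy=3,interpolation=cv2.INTER_NEAREST))
a=np.clip(L["top"][0][140:240,155:355,::-1].astype(float)*1.5,0,255).astype(np.uint8)
cv2.imwrite("pics/p26b.png",cv2.resize(a,None,fx=4,fy=4,interpolation=cv2.INTER_NEAREST))
for n,(im,d,p) in L.items():
    C=cloud(d,p);h=cv2.cvtColor(im,cv2.COLOR_RGB2HSV)
    m=(h[...,0]>25)&(h[...,0]<45)&(h[...,1]>80)&(np.abs(C[...,2]-.03)<.005)&(C[...,0]>.5)&(C[...,1]>-.13)&(C[...,1]<.08)
    print(n,m.sum(),rect(C[m][:,:2]))
```

```text
scene 738 ((0.6441988945007324, -0.019241049885749817), (0.04164312034845352, 0.09229164570569992), 48.21856689453125)
top 481 ((0.6404063701629639, -0.018992479890584946), (0.039621204137802124, 0.09323765337467194), 48.341182708740234)
```

View pics/p26.png

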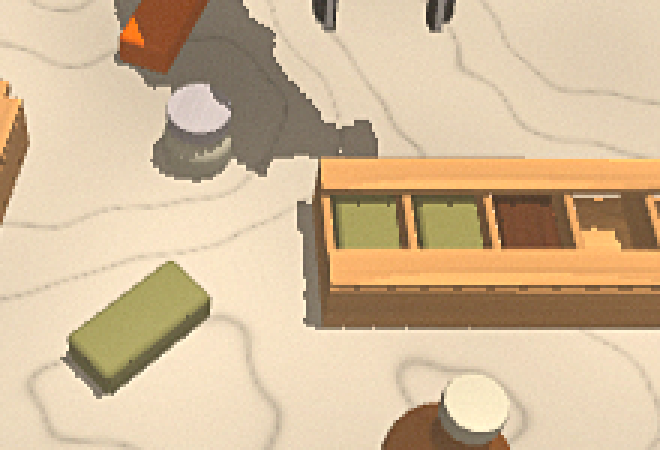

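View pics/p26b.png

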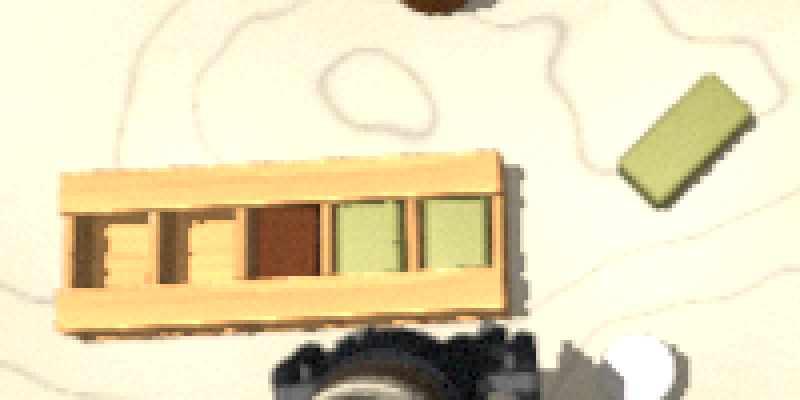

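```bash
cat >> h.py <<'E'
YD=np.radians(-41.8); GD=np.array([.6405,-.019])+.032*np.array([-np.cos(YD),-np.sin(YD)])
E
python3 - <<'E'
from h import *
print(GD); relt([*GD,.13],ori(YD))
E
```

```text
[0.61664477 0.00232904]
shift [ 0.24  -0.355 -0.544] turn [1.634 0.317 0.728]  now [0.4991 0.1276 0.1121] t 31.88 F [2.  0.6 1.1] w 0.0643 q [ 0.3   0.04 -0.54  0.61 -0.08  0.19]
```

Request:
apply_moves:
  targets: [-0.05,-0.05,0,0.15,0.04,0.15,0.75,-0.03,-0.1,-0.1,0.3,0.08,0.3,0.75,0,-0.16,-0.2,0.5,0.12,0.4,0.75,0.05,-0.2,-0.3,0.65,0.15,0.5,0.75,0.08,-0.26,-0.4,0.8,0.2,0.6,0.75,0.12,-0.3,-0.5,0.95,0.2,0.6,0.75,0.12,-0.3,-0.5,1,0.2,0.6,0.75,0.12,-0.3,-0.5,1,0.2,0.6,0.75]

```text
clock: 32.55
eef_pos: [0.5852, 0.0082, 0.1026]
tool_rot: [-0.404, 0.576, 0.369, 0.607]
ft_force: [-1.5, 1.0, -0.5]
grip_width: 0.064
```

Run:
```python
from h import *
relt([*GD,.10],ori(YD))
```

```text
shift [ 0.178 -0.113  0.027] turn [0.634 0.038 0.127]  now [0.5852 0.0082 0.1026] t 32.55 F [-1.5  1.  -0.5] w 0.064 q [ 0.03  0.41 -0.    1.1  -0.02  0.44]
```

Request:
apply_moves:
  targets: [0.03,-0.06,0.027,0.15,0.01,0.04,0.75,0.08,-0.113,0.027,0.35,0.02,0.1,0.75,0.12,-0.113,0.027,0.5,0.038,0.127,0.75,0.178,-0.113,0.027,0.634,0.038,0.127,0.75,0.178,-0.113,0.027,0.634,0.038,0.127,0.75,0.178,-0.113,0.027,0.634,0.038,0.127,0.75,0.178,-0.113,0.027,0.634,0.038,0.127,0.75]

```text
clock: 33.13
eef_pos: [0.6163, 0.0047, 0.063]
tool_rot: [-0.291, 0.644, 0.29, 0.645]
ft_force: [0.8, -0.4, 0.6]
grip_width: 0.064
```

Run:
```python
from h import *
relt([*GD,.003],ori(YD))
im,d=bot.camera("scene"); p=bot.camera_params("scene")
a=np.clip(im[130:290,240:420,::-1].astype(float)*1.5,0,255).astype(np.uint8)
cv2.imwrite("pics/p27.png",cv2.resize(a,None,fx=3.5,fy=3.5,interpolation=cv2.INTER_NEAREST))
C=cloud(d,p);h=cv2.cvtColor(im,cv2.COLOR_RGB2HSV)
m=(h[...,0]>25)&(h[...,0]<45)&(h[...,1]>80)&(np.abs(C[...,2]-.03)<.005)&(C[...,0]>.5)&(C[...,1]>-.13)&(C[...,1]<.08)
print(m.sum(),rect(C[m][:,:2]))
```

```text
shift [ 0.4   -0.007 -0.007] turn [0.012 0.003 0.004]  now [0.6163 0.0047 0.063 ] t 33.13 F [ 0.8 -0.4  0.6] w 0.064 q [ 0.01  0.55  0.12  1.14 -0.    0.73]
464 ((0.6440533995628357, -0.019097037613391876), (0.04228028282523155, 0.09293927997350693), 47.95092010498047)
```

View pics/p27.png

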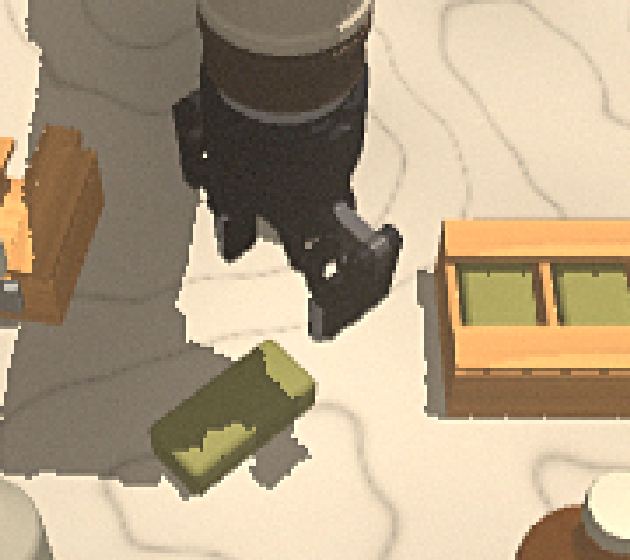

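Request:
apply_moves:
  targets: [0.12,-0.007,-0.007,0.012,0,0,0.75,0.24,-0.007,-0.007,0.012,0,0,0.75,0.32,-0.007,-0.007,0.012,0,0,0.75,0.38,-0.007,-0.007,0.012,0,0,0.75,0.4,-0.007,-0.007,0.012,0,0,0.75,0.4,-0.007,-0.007,0.012,0,0,0.75,0.4,-0.007,-0.007,0.012,0,0,0.75]

```text
clock: 33.77
eef_pos: [0.618, 0.0016, -0.0362]
tool_rot: [-0.289, 0.645, 0.287, 0.647]
ft_force: [1.5, -0.1, 0.5]
grip_width: 0.0642
```

Run:
```python
from h import *
relt([*GD,.003],ori(YD))
im,d=bot.camera("scene"); p=bot.camera_params("scene")
a=np.clip(im[130:290,240:420,::-1].astype(float)*1.5,0,255).astype(np.uint8)
cv2.imwrite("pics/p28.png",cv2.resize(a,None,fx=3.5,fy=3.5,interpolation=cv2.INTER_NEAREST))
```

```text
shift [ 0.003  0.006 -0.001] turn [-0.005  0.005  0.006]  now [ 0.618   0.0016 -0.0362] t 33.77 F [ 1.5 -0.1  0.5] w 0.0642 q [ 0.    0.65  0.01  0.93 -0.    0.73]
```

View pics/p28.png

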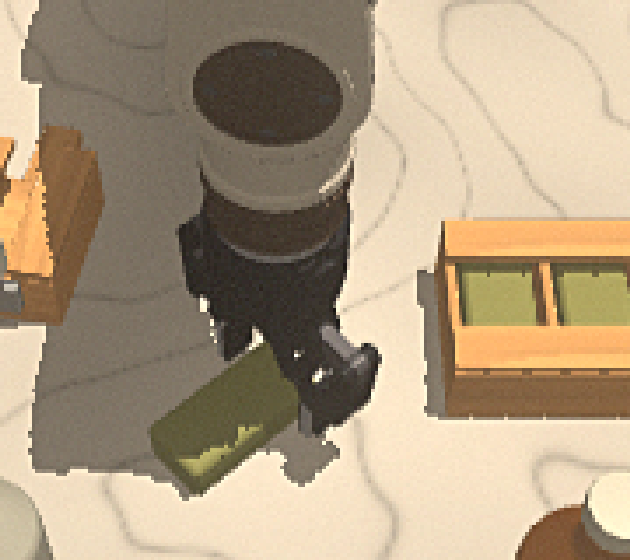

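Straddling the olive bar's near end. Close and lift.

Request:
apply_moves:
  targets: [0,0,0,0,0,0,0.3,0,0,0,0,0,0,0.3,0,0,0,0,0,0,0.3,0,0,0,0,0,0,0.3,0,0,0,0,0,0,0.3,0,0,0,0,0,0,0.3,-0.1,0,0,0,0,0,0.3,-0.25,0,0,0,0,0,0.3,-0.4,0,0,0,0,0,0.3,-0.5,0,0,0,0,0,0.3,-0.5,0,0,0,0,0,0.3,-0.5,0,0,0,0,0,0.3]

```text
clock: 34.82
eef_pos: [0.6184, 0.0013, 0.0897]
tool_rot: [-0.289, 0.644, 0.287, 0.648]
ft_force: [0.1, -0.5, -1.8]
grip_width: 0.043
```

Run:
```python
from h import *
rel(W(RACK,-.17,.057,.09),ori(RACK[1]))
im,d=bot.camera("scene"); p=bot.camera_params("scene")
a=np.clip(im[130:290,240:420,::-1].astype(float)*1.5,0,255).astype(np.uint8)
cv2.imwrite("pics/p29.png",cv2.resize(a,None,fx=3.5,fy=3.5,interpolation=cv2.INTER_NEAREST))
```

```text
shift [-0.008  1.47   0.206] turn [-1.661  0.004  0.013]  now [0.6184 0.0013 0.0897] t 34.82 F [ 0.1 -0.5 -1.8] w 0.043 q [ 0.    0.53  0.16  1.2  -0.    0.73]
```

View pics/p29.png

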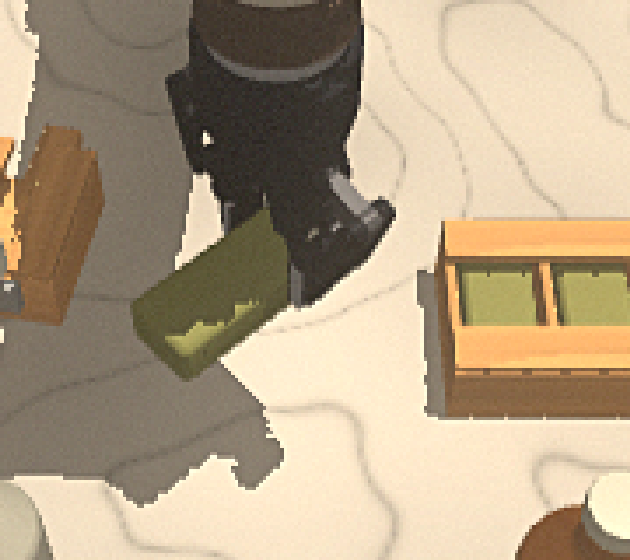

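Request:
apply_moves:
  targets: [0,0.1,0,0,0,0,0.3,0,0.2,0.03,-0.1,0,0,0.3,0,0.32,0.05,-0.25,0,0,0.3,0,0.44,0.07,-0.4,0,0,0.3,0,0.56,0.09,-0.55,0,0,0.3,0,0.68,0.11,-0.7,0,0,0.3,0,0.8,0.12,-0.85,0,0,0.3,0,0.9,0.13,-1,0,0,0.3,0,0.98,0.14,-1,0,0,0.3,0,0.98,0.14,-1,0,0,0.3]

```text
clock: 35.7
eef_pos: [0.4535, 0.1928, 0.0847]
tool_rot: [-0.439, 0.555, 0.44, 0.552]
ft_force: [0.2, 0.1, -2.2]
grip_width: 0.0431
```

Run:
```python
from h import *
rel(W(RACK,-.17,.057,.09),ori(RACK[1]))
```

```text
shift [-0.02   0.371  0.295] turn [-0.652 -0.003 -0.009]  now [0.4535 0.1928 0.0847] t 35.7 F [ 0.2  0.1 -2.2] w 0.0431 q [ 0.4   0.31 -0.2   1.07  0.    0.63]
```

Request:
apply_moves:
  targets: [-0.02,0.08,0.07,-0.15,0,0,0.3,-0.02,0.17,0.14,-0.3,0,0,0.3,-0.02,0.26,0.21,-0.45,0,0,0.3,-0.02,0.33,0.26,-0.6,0,0,0.3,-0.02,0.371,0.295,-0.652,0,0,0.3,-0.02,0.371,0.295,-0.652,0,0,0.3,-0.02,0.371,0.295,-0.652,0,0,0.3,-0.02,0.371,0.295,-0.652,0,0,0.3]

```text
clock: 36.37
eef_pos: [0.3848, 0.2833, 0.0909]
tool_rot: [0.523, -0.477, -0.522, -0.476]
ft_force: [-0.2, 0.0, -0.8]
grip_width: 0.0427
```

Run:
```python
from h import *
rel(W(RACK,-.17,.057,-.028),ori(RACK[1]))
held(name="p30")
```

```text
shift [0.475 0.02  0.012] turn [-0.011 -0.004  0.001]  now [0.3848 0.2833 0.0909] t 36.37 F [-0.2  0.  -0.8] w 0.0427 q [ 0.64  0.27 -0.23  1.07 -0.    0.54]
-1 135 y [0.0328 0.0744] z 0.1541
-0.13 126 y [0.0338 0.0734] z 0.1539
-0.11 197 y [0.0111 0.0735] z 0.1539
x [-0.1746 -0.083 ] ztop 0.1548
```

View pics/p30.png

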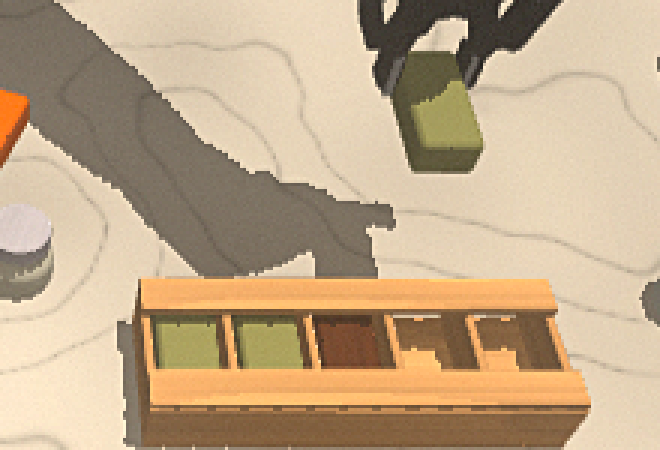

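Request:
apply_moves:
  targets: [0.15,0.02,0.012,-0.011,0,0,0.3,0.3,0.02,0.012,-0.011,0,0,0.3,0.4,0.02,0.012,-0.011,0,0,0.3,0.467,0.02,0.012,-0.011,0,0,0.3,0.467,0.02,0.012,-0.011,0,0,0.3,0.467,0.02,0.012,-0.011,0,0,0.3]

```text
clock: 36.92
eef_pos: [0.3797, 0.2855, -0.0256]
tool_rot: [0.524, -0.476, -0.523, -0.475]
ft_force: [-0.6, -0.3, -1.4]
grip_width: 0.043
```

Run:
```python
from h import *
rel(W(RACK,-.068,.057,-.026),ori(RACK[1]))
im,d=bot.camera("scene")
a=np.clip(im[100:250,320:540,::-1].astype(float)*1.5,0,255).astype(np.uint8)
cv2.imwrite("pics/p31.png",cv2.resize(a,None,fx=3,fy=3,interpolation=cv2.INTER_NEAREST))
```

```text
shift [ 0.001 -0.408  0.   ] turn [-0.001 -0.004 -0.   ]  now [ 0.3797  0.2855 -0.0256] t 36.92 F [-0.6 -0.3 -1.4] w 0.043 q [ 0.65  0.41 -0.39  0.77 -0.    0.55]
```

View pics/p31.png

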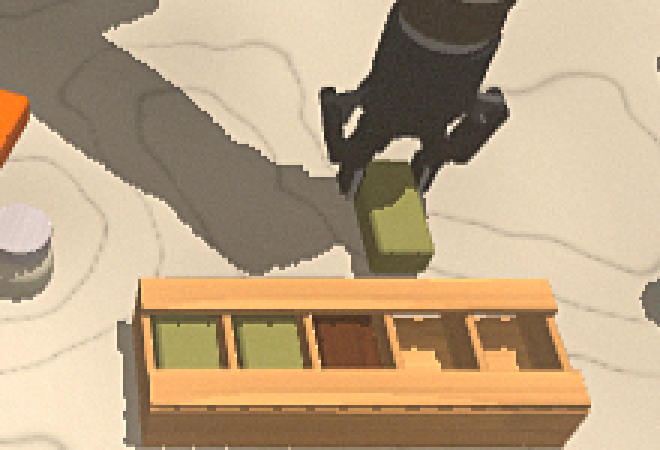

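Request:
apply_moves:
  targets: [0,-0.05,0,0,0,0,0.3,0,-0.1,0,0,0,0,0.3,0,-0.15,0,0,0,0,0.3,0,-0.2,0,0,0,0,0.3,0,-0.2,0,0,0,0,0.3,0,-0.2,0,0,0,0,0.3]

```text
clock: 37.47
eef_pos: [0.4312, 0.2924, -0.0232]
tool_rot: [0.525, -0.473, -0.523, -0.477]
ft_force: [-0.1, -0.6, -0.7]
grip_width: 0.0431
```

Request:
apply_moves:
  targets: [0,-0.04,0,0,0,0,0.3,0,-0.08,0,0,0,0,0.3,0,-0.12,0,0,0,0,0.3,0,-0.16,0,0,0,0,0.3,0,-0.185,0,0,0,0,0.3,0,-0.206,0,0,0,0,0.3,0,-0.206,0,0,0,0,0.3]

```text
clock: 38.05
eef_pos: [0.4823, 0.2972, -0.0245]
tool_rot: [0.525, -0.474, -0.523, -0.476]
ft_force: [0.1, 0.5, -1.0]
grip_width: 0.0432
```

Run:
```python
from h import *
rel(W(RACK,-.068,.057,-.026),ori(RACK[1]))
im,d=bot.camera("scene")
a=np.clip(im[100:250,320:540,::-1].astype(float)*1.5,0,255).astype(np.uint8)
cv2.imwrite("pics/p32.png",cv2.resize(a,None,fx=3,fy=3,interpolation=cv2.INTER_NEAREST))
```

```text
shift [ 0.006  0.005 -0.007] turn [0.001 0.    0.006]  now [ 0.4823  0.2972 -0.0245] t 38.05 F [ 0.1  0.5 -1. ] w 0.0432 q [ 0.55  0.55 -0.14  0.88 -0.    0.45]
```

View pics/p32.png

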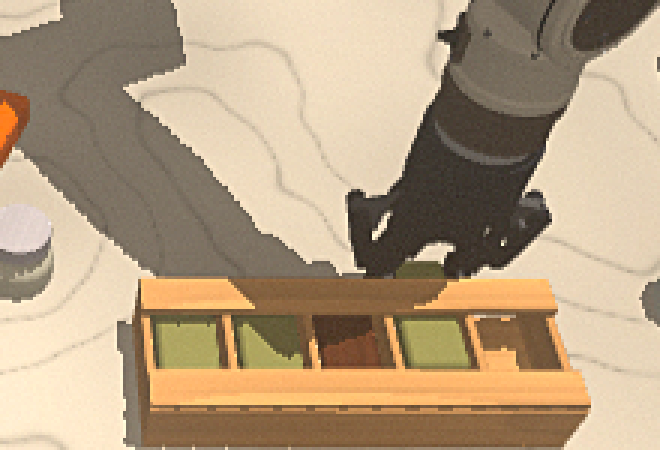

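Request:
apply_moves:
  targets: [0.008,0,0,0,0,0,0.3,0.012,0,0,0,0,0,0.3,0.012,0,0,0,0,0,0.7,0.012,0,0,0,0,0,0.7,0.012,0,0,0,0,0,0.7,0.012,0,0,0,0,0,0.7,0.012,0.1,0,0,0,0,0.7,0.012,0.25,0,0,0,0,0.7,0,0.36,0,0,0,0,0.7,-0.08,0.4,0,0,0,0,0.4,-0.16,0.4,0,0,0,0,0,-0.16,0.4,0,0,0,0,0]

```text
clock: 39.1
eef_pos: [0.3828, 0.2888, 0.0186]
tool_rot: [0.525, -0.472, -0.523, -0.477]
ft_force: [1.2, -0.2, 0.8]
grip_width: 0.0239
```

Request:
apply_moves:
  targets: [0,0,0,0,0,-0.2,0,0,0,0,0,0,-0.4,0,0,0,0,0,0,-0.6,0,0,0,0,0,0,-0.8,0,0,0,0,0,0,-1,0,0,0,0,0,0,-1,0]

```text
clock: 39.6
eef_pos: [0.3757, 0.2828, 0.0116]
tool_rot: [0.627, -0.331, -0.391, -0.587]
ft_force: [-1.6, -0.8, -1.4]
grip_width: -0.0004
```

Run:
```python
from h import *
relt(W(RACK,-.105,.057,.023),ori(RACK[1],45))
im,d=bot.camera("scene")
a=np.clip(im[100:250,320:540,::-1].astype(float)*1.5,0,255).astype(np.uint8)
cv2.imwrite("pics/p33.png",cv2.resize(a,None,fx=3,fy=3,interpolation=cv2.INTER_NEAREST))
```

```text
shift [ 0.246 -0.311  0.008] turn [ 0.015 -0.004 -0.576]  now [0.3757 0.2828 0.0116] t 39.6 F [-1.6 -0.8 -1.4] w -0.0004 q [ 0.9   0.16 -0.81  0.24 -0.35  0.73]
```

View pics/p33.png

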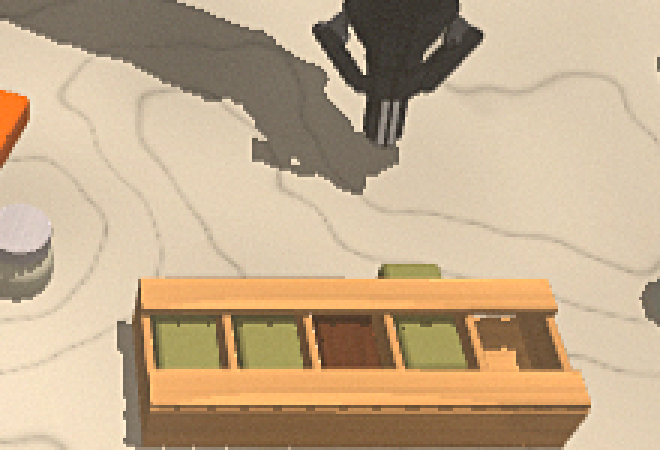

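Request:
apply_moves:
  targets: [0.08,-0.1,0.008,0,0,-0.12,0,0.16,-0.2,0.008,0,0,-0.24,0,0.246,-0.311,0.008,0,0,-0.36,0,0.246,-0.311,0.008,0,0,-0.48,0,0.246,-0.311,0.008,0,0,-0.576,0,0.246,-0.311,0.008,0,0,-0.576,0,0.246,-0.311,0.008,0,0,-0.576,0]

```text
clock: 40.23
eef_pos: [0.4792, 0.299, -0.0023]
tool_rot: [0.666, -0.238, -0.302, -0.639]
ft_force: [-0.5, 0.1, 0.5]
grip_width: 0.0002
```

Run:
```python
from h import *
relt(W(RACK,-.065,.057,.022),ori(RACK[1],45))
```

```text
shift [ 0.105 -0.082 -0.015] turn [ 0.003 -0.001  0.004]  now [ 0.4792  0.299  -0.0023] t 40.23 F [-0.5  0.1  0.5] w 0.0002 q [ 0.86  0.4  -0.9  -0.35 -0.51  0.59]
```

Request:
apply_moves:
  targets: [0.02,-0.015,-0.015,0,0,0,0,0.05,-0.035,-0.015,0,0,0,0,0.08,-0.06,-0.015,0,0,0,0,0.105,-0.082,-0.015,0,0,0,0,0.105,-0.082,-0.015,0,0,0,0,0.105,-0.082,-0.015,0,0,0,0]

```text
clock: 40.73
eef_pos: [0.5129, 0.2983, -0.0047]
tool_rot: [0.666, -0.236, -0.3, -0.64]
ft_force: [-0.4, -0.7, -0.7]
grip_width: -0.0
```

Run:
```python
from h import *
relt(W(RACK,-.054,.057,.022),ori(RACK[1],45))
im,d=bot.camera("scene")
a=np.clip(im[100:250,320:540,::-1].astype(float)*1.5,0,255).astype(np.uint8)
cv2.imwrite("pics/p34.png",cv2.resize(a,None,fx=3,fy=3,interpolation=cv2.INTER_NEAREST))
```

```text
shift [ 0.034 -0.025  0.001] turn [-0.001  0.     0.011]  now [ 0.5129  0.2983 -0.0047] t 40.73 F [-0.4 -0.7 -0.7] w -0.0 q [ 0.79  0.43 -0.86 -0.37 -0.47  0.53]
```

View pics/p34.png

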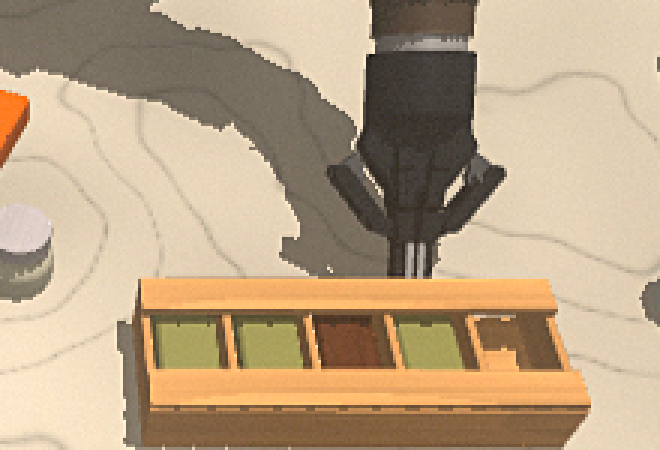

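Request:
apply_moves:
  targets: [0.01,-0.008,0,0,0,0,0,0.02,-0.016,0,0,0,0,0,0.03,-0.024,0,0,0,0,0,0.038,-0.032,0,0,0,0,0,0.038,-0.032,0,0,0,0,0]

```text
clock: 41.2
eef_pos: [0.5224, 0.2993, -0.0071]
tool_rot: [0.667, -0.237, -0.302, -0.639]
ft_force: [-7.5, 0.5, 4.3]
grip_width: 0.0004
```

Run:
```python
from h import *
relt(W(RACK,-.054,.057,.022),ori(RACK[1],45))
```

```text
shift [ 0.    -0.005  0.001] turn [0.006 0.003 0.004]  now [ 0.5224  0.2993 -0.0071] t 41.2 F [-7.5  0.5  4.3] w 0.0004 q [ 0.78  0.44 -0.84 -0.37 -0.46  0.51]
```

Request:
apply_moves:
  targets: [0.006,-0.006,0,0,0,0,0,0.012,-0.012,0,0,0,0,0,0.012,-0.012,0,0,0,0,0]

```text
clock: 41.45
eef_pos: [0.5225, 0.2992, -0.0085]
tool_rot: [0.667, -0.237, -0.305, -0.637]
ft_force: [-27.5, -1.0, 16.9]
grip_width: 0.0
```

Run:
```python
from h import *
relt(W(RACK,-.054,.057,.022),ori(RACK[1],45))
```

```text
shift [-0.004 -0.009  0.001] turn [ 0.015  0.007 -0.006]  now [ 0.5225  0.2992 -0.0085] t 41.45 F [-27.5  -1.   16.9] w 0.0 q [ 0.77  0.44 -0.84 -0.37 -0.45  0.51]
```

Request:
apply_moves:
  targets: [-0.05,0.05,0,0,0,0,0,-0.12,0.12,0,0,0,0,0,-0.2,0.2,0,0,0,0,0,-0.35,0.12,0,0,0,0.2,0,-0.5,0.05,0,0,0,0.4,0,-0.65,0,0,0,0,0.6,0,-0.8,0,0,0,0,0.8,0,-0.9,0,0,0,0,1,0,-0.9,0,0,0,0,1,0,-0.9,0,0,0,0,1,0]

```text
clock: 42.28
eef_pos: [0.3735, 0.2847, 0.1463]
tool_rot: [0.586, -0.396, -0.451, -0.545]
ft_force: [2.0, 1.4, 0.0]
grip_width: 0.0001
```

Run:
```python
from h import *
print(bot.get_obs()["eef_pos"],bot.get_obs()["joint_pos"].round(2))
L=snap("6")
im,d,p=L["scene"];C=cloud(d,p)
for k,(a,b,c,e) in {"jar":(160,205,305,345),"gel":(260,340,370,440),"sh":(255,325,210,262)}.items():
    q=C[a:b,c:e].reshape(-1,3);q=q[q[:,2]>(.045 if k=="jar" else .03)];print(k,rect(q[:,:2])[0])
```

```text
[0.37353041 0.28470792 0.14625958] [ 0.78  0.02 -0.42  0.91 -0.18  0.66]
jar (0.7458404302597046, 0.03315502405166626)
gel (0.8823491930961609, 0.09558136016130447)
sh (0.8863635063171387, -0.03693205118179321)
```

View pics/scene_6.png

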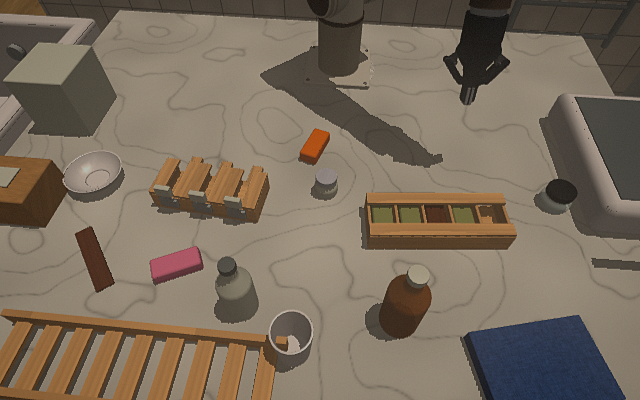

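View pics/top_6.png

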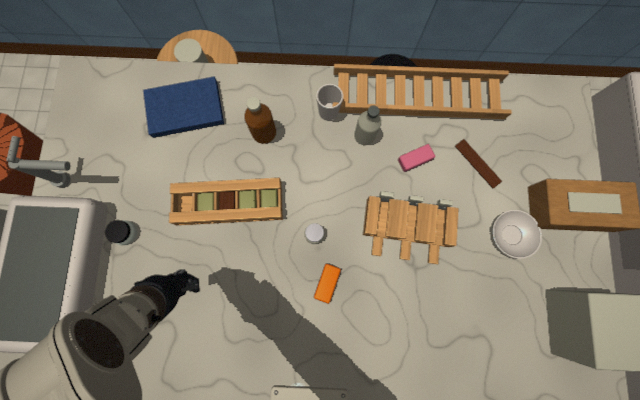

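Run:
```python
from h import *
L=load("6"); L0=load("0")
for n in L:
    im,d,p=L[n];C=cloud(d,p)
    bx={"scene":{"jar":(160,205,305,345),"gel":(260,340,370,440),"sh":(255,325,210,262)},"top":{"jar":(220,245,302,327)}}[n]
    for k,(a,b,c,e) in bx.items():
        for T in(L0,L):
            im_,d_,_=T[n];q=cloud(d_,p)[a:b,c:e].reshape(-1,3);q=q[(d_[a:b,c:e].ravel()>0)&(q[:,2]>(.045 if k=="jar" else .03))];print(n,k,np.round(q.mean(0),4))
a=np.clip(L["top"][0][165:235,160:295,::-1].astype(float)*1.8,0,255).astype(np.uint8)
cv2.imwrite("pics/p35.png",cv2.resize(a,None,fx=5.9,fy=5.9,interpolation=cv2.INTER_CUBIC))
```

```text
scene jar [0.4823 0.006  0.0524]
scene jar [0.4821 0.0058 0.0523]
scene gel [0.7833 0.1581 0.1233]
scene gel [0.7833 0.1581 0.1232]
scene sh [ 0.783  -0.1189  0.1089]
scene sh [ 0.7829 -0.1189  0.1091]
top jar [0.4778 0.007  0.0548]
top jar [0.4778 0.0068 0.0547]
```

View pics/p35.png

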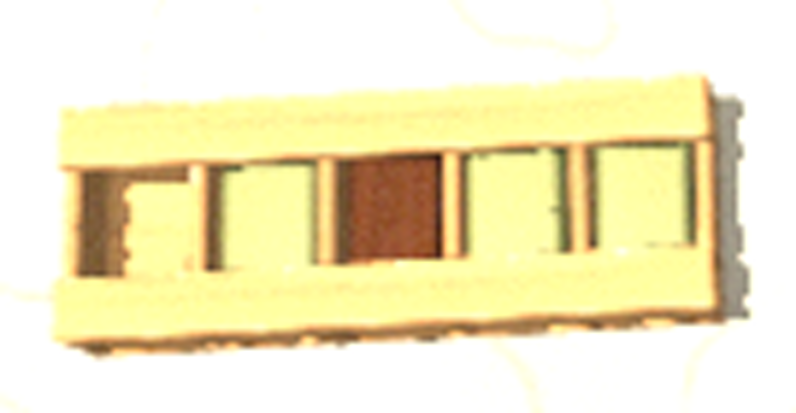

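```bash
python3 -c "
from workcell import bot
print(bot.job_done())"
```

```text
the job is handed in; nothing more can be done
None
```

The three bars of soap are in the rack and the job is handed in, at about 42 s of the 210 s allowed. The middle channel of the case was empty, so there were only three.

- **Bars:** soap_c went into lane 1, soap_a into lane 0 and the loose soap_d into lane 3. I pushed each one in with shut, tilted fingers until it stopped dead at 17–28 N along the lane. At the stop the fingertip put each bar's near end about where a bar against the back wall would have it. The roof hides the back wall, so I could not see directly that the bars touch it. No bar sticks out of the rack in the last pictures.
- **Everything else:** In the last pictures the brush is still in lane 2 and all three slides are sprung back. The jar, gel and shampoo measured within 0.3 mm of where they started. The orange and pink bars were not touched, and the arm ended clear of everything.
- **Disagreement:** The reported TCP lay about 40 mm beyond the real fingertips, instead of at their very end. I saw this in the camera depth and confirmed it when my first pass went over tab 2 without touching it. I corrected for it in all the moves after that.

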